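# Load the chestnut warmer and close its stayed lid

### The job

Swing up the lid of the warmer bin until its folding stay locks and holds it open by itself, then set the handled pan of roasted chestnuts level on the floor of the bin and let go of it. To close, lift the stay by its wooden knee grip out of its lock, fold the knee and lower the lid fully shut without letting it drop. Keep the pan level and leave the other things on the cart where they are.

Things in the scene. Friction and masses are not known exactly. Their poses are not given: they have to be found in the camera images.
- warmer: stainless keep-warm bin standing fixed on the cart. Outside 185 mm deep (x) by 270 mm wide (y), rim 120 mm high, walls 12 mm, so the opening is 161 by 246 mm; floor 16 mm above the cart. Origin: centre of its underside; x points from its front (handle side, towards the robot) to its hinge side, y to the side that carries the stay, z up
- lid (a joint): lid angle, rad: 0 shut, grows as it opens. Lid 0.5 to 0.75 kg, 185 by 270 mm, 12 mm thick, hinged on the rear top edge; it falls by its own weight unless held. Locked on its stay it rests at 1.36; raised further it meets the stop at 1.495
- lid_hinge (a point): middle of the hinge line: warmer frame x +92.5, z 120 mm, axis along the warmer's y
- lid_handle (a point): centre of the lid's wooden bar handle: 20 mm thick, 120 mm long along the warmer's y, its axis 44 mm in front of the lid's front edge on two brackets 54 mm either side of this point. It is 229 mm from the hinge axis and, lid shut, 7 mm above it. 3 to 5 N lifts it
- stay_lower: lower link of the folding stay on the warmer's +y side: flat steel 16 by 4 mm, 83.2 mm from wall pivot to knee pin, in a plane 12 mm outside the wall; it carries the knee and its grip. Origin: the wall pivot, warmer frame x -32.5, y 147, z 92 mm; its own z axis runs to the knee pin
- stay_knee (a joint): knee turn, rad: 0 folded (lid shut), 2.69 links straight, 2.74 against the over-centre stop. A light spring draws the knee to the stop. The knee folds towards the hinge side and down
- stay_slot (a joint): how far the upper link is drawn out along its slot on the knee pin, m, 0 to 0.010. Links straight and slot at 0: its tail sits behind a tooth and pressing the knee down does not fold it; from about 0.009 it is clear. Raising the lid to its stop straightens the knee and draws the slot out; letting the lid down to 1.36 then locks it. In mid-fold and shut it slides freely
- lid_pivot (a point): where the upper link is pinned to the lid's side edge: 100 mm from the hinge axis along the lid, 4 mm above the lid's underside (the hinge axis lies in the underside). The upper link is 83.2 mm from here to the knee pin with the slot at 0
- knee_grip (a point): centre of the wooden grip at the knee, on the upper link's pin end (slides with it), turning freely: 23 mm thick, 50 mm long along the warmer's y, 63 mm out from the wall. In the warmer's x, z: locked 20, 157 mm; drawn out to its stop 30, 161 (2 to 5 N up and rearward, then hard); lid shut about 28, 49. Held, it carries the lid (some 10 N) and leads it down; let go midway, the lid drops
- pan: dark steel pan heaped with roasted chestnuts, 75 mm (x) by 150 mm (y) by 45 mm deep, with a fixed arch handle whose top is 89 mm up; 0.34 to 0.6 kg. Origin: centre of its underside
- pan_grip (a point): centre of the pan's wooden grip: 18 mm thick, 110 mm long along the pan's y, axis 80 mm above the pan's underside, heap 25 mm below the axis
- scoop: bystander: small aluminium scoop with wooden handle, 160 mm long, 30 mm high, lying between pan and warmer; origin under its blade
- salt_shaker: bystander: steel shaker, 52 mm thick, 100 mm tall; origin under its centre
- measure_tin: bystander: open steel measuring tin, 100 mm wide, 105 mm tall; origin under its centre
- paper_cones: bystander: upright stack of nested paper cones, 76 mm wide, 155 mm tall; origin under its centre
- tongs: bystander: steel tongs lying flat, 240 mm long; origin under the middle
- hearth_brush: bystander: wooden hand brush, 200 mm long, 42 mm high; origin under the middle
- spare_pan: bystander: empty square pan without arch handle, 110 by 110 by 45 mm; origin under its centre

How it is judged (in metres and radians):
On the way, in this order (a step that is already met when the one before it is completed fails the run):
1. the lid is up, locked on its stay and let go (value of joint lid above 1.31 rad and value of joint stay_knee above 2.6 rad and value of joint stay_slot below 0.003 m and contact force between the fingers and lid below 0.5 N and contact force between the fingers and stay_lower below 0.5 N), for 0.3 s.
2. the pan stands level on the bin's floor, let go, the lid still locked open (value of joint lid above 1.31 rad and value of joint stay_knee above 2.6 rad and value of joint stay_slot below 0.003 m and x of pan in the frame of warmer between -0.05 and 0.05 m and y of pan in the frame of warmer between -0.06 and 0.06 m and z of pan in the frame of warmer between 0.01 and 0.022 m and angle between pan's own z axis and vertical below 0.1 rad and contact force between the fingers and pan below 0.5 N and linear speed of pan below 0.03 m/s), for 0.2 s.
3. the fingers have lifted the stay out of its lock, the lid rising with it (value of joint stay_slot above 0.006 m and value of joint lid above 1.39 rad and contact force between the fingers and stay_lower above 0.5 N), for 0.02 s.
At the end, for the whole second after the job is handed in: The lid is fully shut (within 0.03 rad) with its stay folded, the pan stands level (within 0.1 rad) on the floor inside the bin, everything is at rest and let go, and the bystanders are within 40 mm of where they stood (value of joint lid below 0.03 rad and velocity of joint lid above -0.1 rad/s and x of pan in the frame of warmer between -0.05 and 0.05 m and y of pan in the frame of warmer between -0.06 and 0.06 m and z of pan in the frame of warmer between 0.01 and 0.022 m and angle between pan's own z axis and vertical below 0.1 rad and contact force between the fingers and pan below 0.5 N and contact force between the fingers and lid below 0.5 N and contact force between the fingers and stay_lower below 0.5 N and linear speed of pan below 0.03 m/s); the robot touches nothing.
It fails at once if the lid drops shut (faster than 2.5 rad/s in its last 0.3 rad) (value of joint lid below 0.3 rad and velocity of joint lid below -2.5 rad/s).
It fails at once if the pan is tipped more than 0.45 rad, spilling chestnuts (angle between pan's own z axis and vertical above 0.45 rad).
It fails at once if a bystander is pushed more than 40 mm from its place (distance of any of scoop, salt_shaker, measure_tin, paper_cones, tongs, hearth_brush, spare_pan from where it was at the start of the episode above 0.04 m).
It also fails if it takes over 72 s, if anything falls off the work surface, if the arm or the gripper's body presses on something with over 40 N, if the wrist force passes 120 N, or if a joint passes its speed limit or range.

### The arm

A 6-joint arm with a two-finger parallel gripper is mounted at the origin on the work surface. World frame = base frame: x ahead of the robot, y to its left, z up, the work surface at z = 0. Lengths are in mm, angles in rad, forces in N, time in s.
With the tool pointing down it reaches from about 375 to 925 mm from the base axis. Payload 5.7 kg.
Tool frame: the origin (TCP) lies midway between the tips of the shut fingers; the grasp point (between the pads) lies 19 mm behind it; z points along the fingers, x is the direction in which the jaws open and shut, and the axes are right-handed (so a half turn about z gives the same grasp; the last joint's range is limited). The gripper opens to 88 mm and grips with 3 to 60 N. Pads are 20 mm wide; open, the fingers measure 115 mm over their backs; the gripper's body (75 mm by 178 mm) begins 61 mm behind the grasp point.
Start: joints at [0.989, 0.359, 1.51, -0, 1.272, -0.115], TCP at [270.006, 535.779, 222.623] pointing down, gripper open.
Joint ranges: [-2.97, 2.97], [-1.01, 2.36], [0.21, 2.38], [-0.96, 4.11], [0.2, 2.71], [-2.98, 2.98]. Speed limits (rad/s): [2.39, 2.39, 3.14, 3.14, 3.14, 3.14].

### API

Orientations are given as a unit quaternion [w, x, y, z].
In Python, from cell import observe, camera, camera_model, sign_off gives the robot as it stands.
- The arm moves only by the shell command python3 -m inch 'ROWS'. ROWS is JSON, a list that holds one entry, the list of rows, each a list of 5 numbers: the opening, from -1 (shut) to 1 (fully open), then the shift along the tool's x, y, z in cm, then the turn about the tool's z in degrees. In form: [[[hand, tx, ty, tz, twist], ...]]. A call has 1 to 20 rows; each row shifts and turns the commanded pose from where the row before left it, along the tool's axes as they then stand; what a row does not reach is not made up. A row lasts 1/8 s, in which the tool goes at most 62.5 mm and 10.7 degrees, less where a joint would pass 70% of its speed; a pose out of reach is approached as far as the arm can. A call with a gripper value outside its range is refused whole. The fingers move at their own pace and stop on an object; the grip force is fixed at half the most. Time passes only in rows, so rows that do not move let the fingers close. It gives the time, the measured TCP pose, the force and the opening at its end, in the units of the state.
- observe(): the state, without advancing time (a new reading comes with each control period).
- camera(name): name is "scene" or "top"; returns (picture, depth): 480x640x3 uint8, blue, green, red; 480x640 float32, mm along the optical axis (not along the pixel's ray), 0 where there is no reading.
- camera_model(name): a dict with "K" (3x3 intrinsics, pixels), "k1" (the pictures are not rectified: a ray, as slopes to the right and down, at radius r is drawn at 1 + k1 r^2 times it, then the intrinsics apply), "R" (3x3) and "t" (3): a world point X has camera coordinates R X + t. Camera axes: x right, y down, z forward; pixel columns grow to the right and rows downward; lengths in mm; the calibration is good to about 2 mm. A picture is of the moment at which its call begins. camera_model takes no time and is no camera call.
- sign_off(): hands the job in, once; it reports no verdict.
The state is a dict: "time_s": time; "qpos": joint angles; "qd": joint speeds; "joint_efforts": joint torques, N m; "ee_pos": TCP position; "orientation": TCP orientation; "contact_force": force on the tool from outside, world axes, zero at the start; "wrist_torque": the same for the moment, N m; "finger_gap": finger opening in mm.
Only numpy, scipy, OpenCV 4.12 (cv2) and the standard library are available. Lean on these libraries where they do the work, as an engineer would, in place of code of your own. Each camera call takes 0.05 s, during which the arm holds its last target.

## Working session

There is one attempt and no reset: what is moved stays moved. The work goes in short steps, Python scripts to look and compute and a shell command to move; the robot and the scene stay as the last step left them, time stands still between calls to the robot, and variables do not carry over. Pictures are saved under pics/ and viewed, and the job is handed in when it is done.

```bash
ls; mkdir -p pics; python3 - <<'E'
from cell import *
import cv2,numpy as np
for n in("scene","top"):
    p,d=camera(n); cv2.imwrite(f"pics/{n}0.png",p); np.save(f"pics/{n}0.npy",d)
    m=camera_model(n); print(n,m)
print(observe())
E
```

```text
pics
scene {'K': array([[613.4350766 ,   0.        , 316.3456333 ],
       [  0.        , 613.4350766 , 246.01099775],
       [  0.        ,   0.        ,   1.        ]]), 'k1': -0.15055575063138163, 'R': array([[-0.85413094,  0.52005433,  0.00195879],
       [ 0.37601726,  0.62015938, -0.68848628],
       [-0.35926503, -0.5873209 , -0.72524672]]), 't': array([ 474.60204008, -118.05707484, 1711.7852088 ])}
top {'K': array([[467.39092608,   0.        , 321.46125636],
       [  0.        , 467.39092608, 233.43230018],
       [  0.        ,   0.        ,   1.        ]]), 'k1': -0.05984227363256617, 'R': array([[-1.14833816e-01, -9.93384631e-01,  4.12016200e-04],
       [-9.65665435e-01,  1.11532202e-01, -2.34629143e-01],
       [ 2.33031031e-01, -2.73412295e-02, -9.72084871e-01]]), 't': array([  45.57676515,  552.45047917, 1054.02588855])}
{'time_s': 0.1, 'qpos': array([ 9.88905535e-01,  3.59421854e-01,  1.51130809e+00,  9.26767601e-06,
        1.27250630e+00, -1.15103676e-01]), 'qd': array([-1.18889425e-03, -1.11445206e-03, -4.15584020e-03, -6.39165757e-05,
        1.07005854e-03, -8.02384611e-04]), 'joint_efforts': array([-4.96358844e-04, -5.16353130e+01, -2.71408653e+01,  6.77212654e-02,
        2.76926154e-02, -3.01730097e-05]), 'ee_pos': array([269.67614574, 535.2895452 , 221.90641211]), 'orientation': array([ 3.43715441e-04,  8.51475457e-01,  5.24393813e-01, -7.46472202e-04]), 'contact_force': array([-0.19237065,  0.12315002, -0.33849146]), 'wrist_torque': array([-0.00102935, -0.01208825,  0.02221542]), 'finger_gap': 87.65089050051468}
```

View pics/scene0.png

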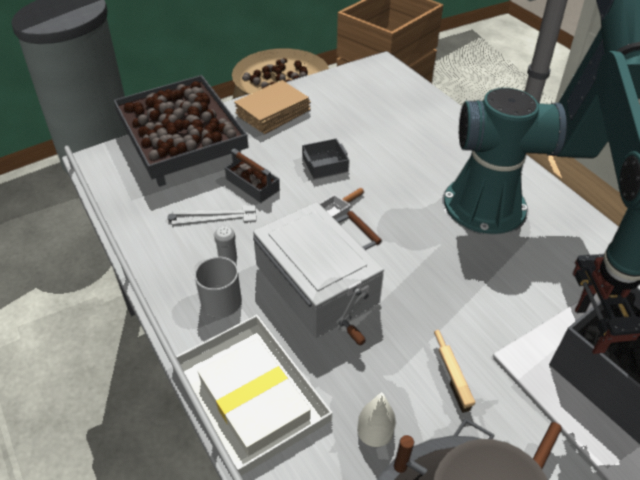

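View pics/top0.png

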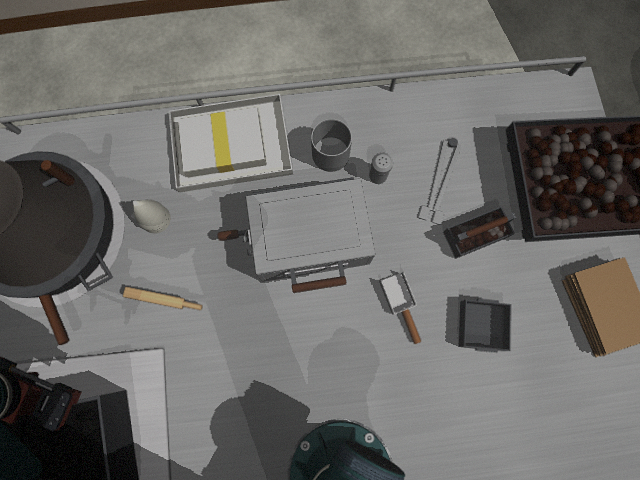

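```bash
cat > h.py <<'E'
import numpy as np,cv2
from cell import *
def cloud(n,d):
    m=camera_model(n);K=m["K"];h,w=d.shape
    u,v=np.meshgrid(np.arange(w),np.arange(h))
    dist=np.array([m["k1"],0,0,0,0.])
    p=cv2.undistortPoints(np.stack([u,v],-1).reshape(-1,1,2).astype(np.float64),K,dist).reshape(h,w,2)
    c=np.dstack([p[...,0]*d,p[...,1]*d,d])
    return (c-m["t"])@m["R"]   # R^T (c-t)
def proj(n,X):
    m=camera_model(n)
    r,_=cv2.Rodrigues(m["R"])
    return cv2.projectPoints(np.atleast_2d(X).astype(float),r,m["t"],m["K"],np.array([m["k1"],0,0,0,0.]))[0].reshape(-1,2)
E
python3 - <<'E'
from h import *
d=np.load("pics/top0.npy");C=cloud("top",d);Z=C[...,2]
def show(name,r0,r1,c0,c1,z0,z1):
    S=C[r0:r1,c0:c1].reshape(-1,3); S=S[(S[:,2]>z0)&(S[:,2]<z1)]
    (c,s,a)=cv2.minAreaRect(S[:,:2].astype(np.float32))
    print(name,len(S),"c",np.round(c,1),"s",np.round(s,1),"a",round(a,1),"zmed",round(np.median(S[:,2]),1),"mean",np.round(S.mean(0),1), "bb",np.round(np.r_[S.min(0),S.max(0)],0))
show("lid",170,285,235,385,122,142)
show("handle",272,297,285,352,100,142)
show("kneegrip",222,250,200,250,25,80)
show("pan",195,265,435,520,20,120)
show("pangrip",195,265,435,520,76,100)
show("cones",190,240,125,175,20,180)
show("tray",90,192,160,296,10,180)
show("tin",115,175,305,355,20,180)
show("shaker",145,190,365,398,20,180)
show("scoop",262,350,372,425,8,80)
show("spare",285,355,450,520,8,80)
show("table",300,340,230,280,-30,80)
p,_=camera("scene") if 0 else (cv2.imread("pics/scene0.png"),0)
cv2.imwrite("pics/crop1.png",cv2.resize(p[190:370,230:420],None,fx=4,fy=4)[:600])
E
```

```text
lid 10026 c [538.9  18. ] s [244.7 290.7] a 2.3 zmed 132.8 mean [555.3  10.2 132.6] bb [ 419. -129.  122.  666.  164.  141.]
handle 567 c [431.   5.] s [121.7  45. ] a 83.5 zmed 132.6 mean [428.    6.7 132.2] bb [414. -57. 122. 460.  63. 140.]
kneegrip 227 c [581.6 195.1] s [22.4 77.6] a 3.8 zmed 55.2 mean [579.9 201.7  55.1] bb [569. 157.  41. 592. 234.  79.]
pan 1992 c [ 530.  -432.6] s [ 81.7 203.2] a 17.6 zmed 44.5 mean [ 520.2 -406.1   50.7] bb [ 467. -518.   20.  599. -327.   93.]
pangrip 441 c [ 522.7 -410. ] s [ 18.  153.9] a 15.2 zmed 85.0 mean [ 521.7 -408.2   84.9] bb [ 497. -484.   76.  550. -335.   93.]
cones 846 c [649.6 393.1] s [53.9 72.4] a 37.6 zmed 74.1 mean [646.2 388.4  76.4] bb [620. 362.  20. 689. 432. 150.]
tray 6987 c [803.  194.6] s [325.4 319.3] a 1.3 zmed 45.9 mean [842.1 209.5  44.5] bb [644.  32.  10. 964. 358. 135.]
tin 1178 c [783.3 -68. ] s [ 98.8 102.2] a 84.8 zmed 68.9 mean [785.1 -68.6  67.9] bb [ 732. -118.   20.  834.  -19.  109.]
shaker 505 c [ 707.6 -183.9] s [49.8 50. ] a 83.5 zmed 93.7 mean [ 701.3 -181.2   82.1] bb [ 682. -210.   21.  733. -159.  106.]
scoop 533 c [ 356.7 -196.2] s [169.   61.9] a 13.8 zmed 19.8 mean [ 354.4 -197.3   19.8] bb [ 273. -226.    8.  444. -146.   37.]
spare 853 c [ 294.5 -381.4] s [112.4 123.9] a 77.2 zmed 36.5 mean [ 299.  -382.9   32.5] bb [ 231. -445.    8.  361. -317.   48.]
table 1988 c [374.7 167.9] s [123.2  94.8] a 83.6 zmed -1.8 mean [374.2 167.4  -1.8] bb [321. 103.  -9. 428. 231.   7.]
```

```bash
python3 - <<'E'
import cv2
p=cv2.imread("pics/scene0.png")
cv2.imwrite("pics/crop1.png",cv2.resize(p[230:360,260:400],None,fx=4,fy=4))
p=cv2.imread("pics/top0.png")
cv2.imwrite("pics/crop2.png",cv2.resize(p[170:300,200:390],None,fx=4,fy=4))
E
```

```text
(no output)
```

View pics/crop1.png

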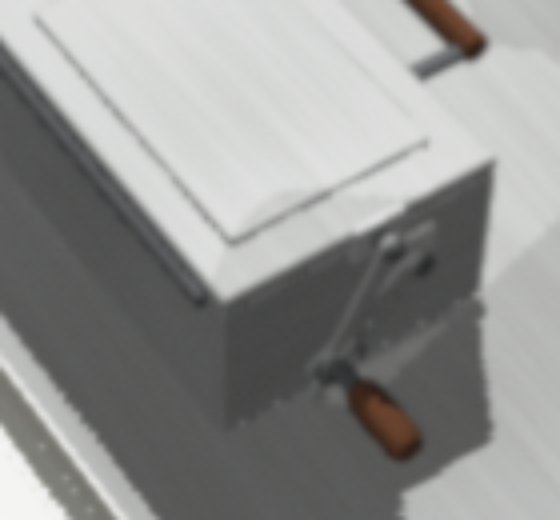

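View pics/crop2.png

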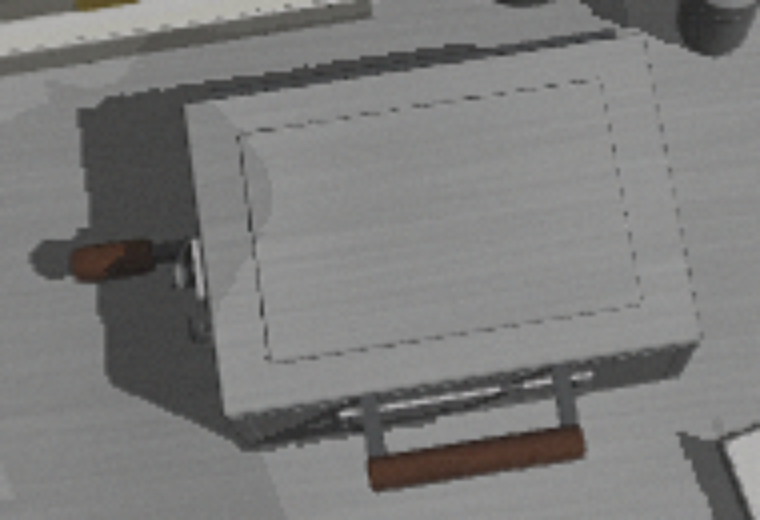

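```bash
python3 - <<'E'
from h import *
d=np.load("pics/top0.npy");C=cloud("top",d);p=cv2.imread("pics/top0.png").astype(int)
def rect(S):
    c,s,a=cv2.minAreaRect(S[:,:2].astype(np.float32)); return np.round(c,1),np.round(s,1),round(a,1),np.round(np.median(S,0),1),np.round(np.percentile(S[:,2],[5,50,95]),1)
Z=C[...,2]
m=((Z>128)&(Z<137)).astype(np.uint8); m[:170]=0;m[300:]=0;m[:,:235]=0;m[:,385:]=0
n,l,st,_=cv2.connectedComponentsWithStats(m); k=1+np.argmax(st[1:,4])
mm=cv2.morphologyEx((l==k).astype(np.uint8),cv2.MORPH_OPEN,np.ones((9,9),np.uint8))
print("lid",rect(C[mm>0]))
brown=(p[...,2]>p[...,0]*1.5)&(p[...,2]>50)
for nm,r0,r1,c0,c1 in(("handle",272,297,285,352),("knee",222,250,200,245),("pan",205,255,435,520)):
    b=np.zeros_like(brown);b[r0:r1,c0:c1]=brown[r0:r1,c0:c1]
    if nm=="pan": b&=Z>72
    print(nm,b.sum(),rect(C[b]))
b=np.zeros(Z.shape,bool);b[195:265,435:520]=True;S=C[b&(Z>36)&(Z<60)];print("panrim",rect(S))
for t in (30,60,100): 
  S=C[85:195,150:300].reshape(-1,3);S=S[(S[:,2]>t)&(S[:,0]<900)];print("tray>",t,len(S),S[:,:2].min(0) if len(S) else 0)
E
```

```text
return _methods._mean(a, axis=axis, dtype=dtype,
  ret = um.true_divide(
Traceback (most recent call last):
IndexError: index -1 is out of bounds for axis 0 with size 0
```

```bash
python3 - <<'E'
from h import *
d=np.load("pics/top0.npy");C=cloud("top",d);p=cv2.imread("pics/top0.png").astype(int)
def rect(S):
    c,s,a=cv2.minAreaRect(S[:,:2].astype(np.float32)); return np.round(c,1),np.round(s,1),round(a,1),np.round(np.median(S,0),1),np.round(np.percentile(S[:,2],[5,50,95]),1)
Z=C[...,2]
m=((Z>115)&(Z<150)&(C[...,0]<680)).astype(np.uint8); m[:170]=0;m[300:]=0;m[:,:235]=0;m[:,385:]=0
mm=cv2.morphologyEx(cv2.morphologyEx(m,cv2.MORPH_CLOSE,np.ones((3,3),np.uint8)),cv2.MORPH_OPEN,np.ones((15,15),np.uint8))
print("lid",mm.sum(),rect(C[mm>0]))
brown=(p[...,2]>p[...,0]*1.5)&(p[...,2]>50)
for nm,r0,r1,c0,c1 in(("handle",272,297,285,352),("knee",222,250,200,245),("pan",205,255,435,520)):
    b=np.zeros_like(brown);b[r0:r1,c0:c1]=brown[r0:r1,c0:c1]
    if nm=="pan": b&=Z>72
    print(nm,b.sum(),rect(C[b]))
b=np.zeros(Z.shape,bool);b[195:265,435:520]=True;S=C[b&(Z>36)&(Z<60)];print("panrim",rect(S))
for t in (30,60,100): 
  S=C[85:195,150:300].reshape(-1,3);S=S[(S[:,2]>t)&(S[:,0]<900)];print("tray>",t,len(S),S[:,:2].min(0) if len(S) else 0)
E
```

```text
lid 9683 (array([478.6,   7.7]), array([370.3, 273.8]), 2.3, array([558.9,  10.9, 132.8]), array([127.6, 132.8, 137. ]))
handle 381 (array([425.4,   3. ]), array([ 16.4, 117.5]), 1.8, array([424.9,   3. , 133.9]), array([130. , 133.9, 137.7]))
knee 77 (array([580. , 215.8]), array([17.8, 30.4]), 1.6, array([580.4, 218.2,  57.5]), array([52.2, 57.5, 61.7]))
pan 267 (array([ 521.9, -410.3]), array([ 15.8, 106.9]), 15.1, array([ 521. , -409.3,   85.7]), array([80.9, 85.7, 89.2]))
panrim (array([ 530. , -432.8]), array([ 81.7, 202.8]), 17.7, array([ 516.1, -405.4,   44.2]), array([38.1, 44.2, 50.6]))
tray> 30 4782 [293.09534656  12.47760322]
tray> 60 339 [293.09534656  12.47760322]
tray> 100 339 [293.09534656  12.47760322]
```

```bash
python3 - <<'E'
from h import *
d=np.load("pics/top0.npy");C=cloud("top",d);C[d<=0]=np.nan
def rect(S):
    c,s,a=cv2.minAreaRect(S[:,:2].astype(np.float32)); return np.round(c,1),np.round(s,1),round(a,1),np.round(np.median(S,0),1)
Z=C[...,2]
m=((Z>115)&(Z<150)&(C[...,0]<680)).astype(np.uint8); m[:170]=0;m[300:]=0;m[:,:235]=0;m[:,385:]=0
mm=cv2.morphologyEx(m,cv2.MORPH_OPEN,np.ones((15,15),np.uint8))
S=C[mm>0];S=S[~np.isnan(S[:,0])]
print("lid",len(S),rect(S))
b=np.zeros(Z.shape,bool);b[195:265,435:520]=True;S=C[b&(Z>36)&(Z<60)&(C[...,0]<580)];print("panrim",rect(S))
for t in (30,60,100): 
  S=C[85:195,150:300].reshape(-1,3);S=S[(S[:,2]>t)&(S[:,0]<900)];print("tray>",t,len(S),S[:,:2].min(0) if len(S) else 0)
# corners check overlay
im=cv2.imread("pics/top0.png")
th=np.radians(1.9);R=np.array([[np.cos(th),-np.sin(th)],[np.sin(th),np.cos(th)]]);o=np.array([561.6,7.9])
W=lambda x,y,z:np.r_[R@[x,y]+o,z]
for pts in ([W(a,b,132) for a,b in((-92.5,-135),(92.5,-135),(92.5,135),(-92.5,135))],[W(-136.5,-60,127),W(-136.5,60,127)],[W(28,173,49),W(28,223,49)]):
    q=proj("top",np.array(pts)); cv2.polylines(im,[np.round(q).astype(int)],True,(0,255,0),1)
g=np.radians(15.1);u=np.array([-np.sin(g),np.cos(g)])*55
q=proj("top",np.array([np.r_[521.5+s*u[0],-410+s*u[1],80] for s in(-1,1)]));cv2.polylines(im,[np.round(q).astype(int)],True,(0,255,0),1)
cv2.imwrite("pics/ov.png",cv2.resize(im[160:310,190:530],None,fx=2.3,fy=2.3))
E
```

```text
lid 8869 (array([566.2,   9.3]), array([193.5, 269.8]), 2.8, array([560.2,   2.8, 133.1]))
panrim (array([ 527.9, -430. ]), array([ 76.1, 195.4]), 15.0, array([ 515.5, -404. ,   44.2]))
tray> 30 4718 [636.24793548  22.39488925]
tray> 60 275 [636.24793548  22.39488925]
tray> 100 275 [636.24793548  22.39488925]
```

View pics/ov.png

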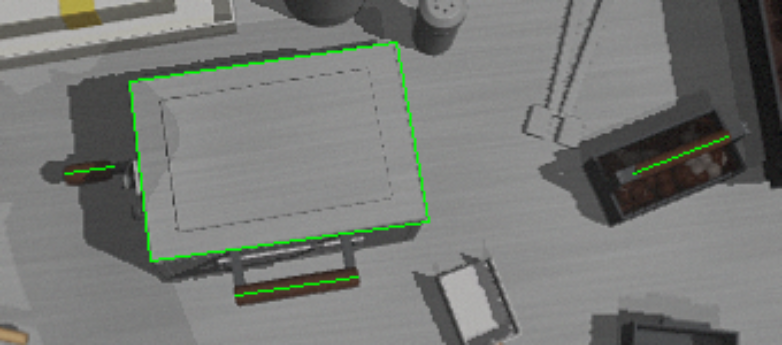

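```bash
python3 - <<'E'
from h import *
d=np.load("pics/top0.npy");C=cloud("top",d);C[d<=0]=np.nan
S=C[110:245,505:640].reshape(-1,3);S=S[S[:,2]>20]; print("traychest z",np.nanpercentile(S[:,2],[5,50,95,99]), "ymax",[round(float(np.nanmax(S[S[:,2]>t][:,1])),0) for t in(40,60,90)])
S=C[115:200,165:300].reshape(-1,3);S=S[(S[:,2]>20)&(S[:,2]<90)]; print("tray z",np.nanpercentile(S[:,2],[5,50,95,99]),np.nanmin(S,0),np.nanmax(S,0))
a=cv2.imread("pics/scene0.png")[220:380,520:640]; b=cv2.imread("pics/top0.png")[340:440,0:120]
cv2.imwrite("pics/g.png",np.hstack([cv2.resize(a,(450,600)),cv2.resize(b,(350,600*350//420))if 0 else cv2.resize(b,(350,600))]))
E
```

```text
traychest z [ 70.03106615  95.59316864 122.87468262 127.23969353] ymax [-457.0, -457.0, -468.0]
tray z [26.95833742 46.08921463 50.03970141 51.64002809] [721.84420781  36.62337797  20.01530054] [930.29034623 347.36686978  54.39679755]
```

View pics/g.png

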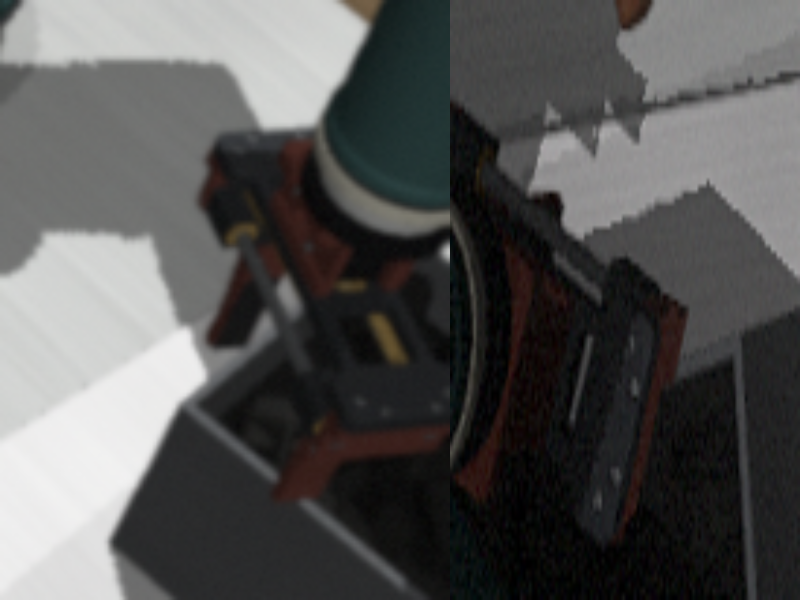

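```bash
cat >> h.py <<'E'
def yaw():
    w,x,y,z=observe()["orientation"]; return np.degrees(np.arctan2(2*(x*y+w*z),1-2*(y*y+z*z)))
def go(x,y,z,psi=None,p=None):
    """tool deltas in cm, from measured TCP to target TCP"""
    o=observe();p=o["ee_pos"] if p is None else np.array(p);ps=yaw();a=np.radians(ps)
    d=np.array([x,y,z])-p
    print("t",round(o["time_s"],2),"p",p.round(1),"yaw",round(ps,2),"F",o["contact_force"].round(1),"gap",round(o["finger_gap"],1))
    print("tx,ty,tz cm",np.round([(d[0]*np.cos(a)+d[1]*np.sin(a))/10,(d[0]*np.sin(a)-d[1]*np.cos(a))/10,-d[2]/10],2),"twist",None if psi is None else round(ps-psi,1))
TH=np.radians(1.9);O=np.array([561.6,7.9])
def W(x,y):
    return np.array([[np.cos(TH),-np.sin(TH)],[np.sin(TH),np.cos(TH)]])@[x,y]+O
E
python3 -m inch '[[[-0.1,0,0,-1,10.2],[-0.1,0,0,-1,10.2],[-0.1,0,0,0,10.2],[-0.1,0,0,0,10.2],[-0.1,0,0,0,10.2],[-0.1,0,0,0,10.2]]]'; python3 -c "
from h import *
go(425.2,3,200,1.9)"
```

```text
time_s: 0.85
ee_pos: [269.8, 535.5, 242.2]
orientation: [0.0, 1.0, 0.015, -0.0]
contact_force: [0.2, -0.6, 1.2]
finger_gap: 39.6
t 0.85 p [269.8 535.5 242.2] yaw 1.71 F [ 0.2 -0.6  1.2] gap 39.6
tx,ty,tz cm [13.94 53.69  4.22] twist -0.2
```

```bash
python3 -m inch '[[[-0.1,1.39,5.36,0,0],[-0.1,1.39,5.37,0,0],[-0.1,1.39,5.37,0,0],[-0.1,1.39,5.37,0,0],[-0.1,1.39,5.37,0,0],[-0.1,1.39,5.37,0,0],[-0.1,1.40,5.37,0.8,0],[-0.1,1.40,5.37,1,0],[-0.1,1.40,5.37,1,0],[-0.1,1.40,5.37,1.4,-0.2],[-0.1,0,0,0,0],[-0.1,0,0,0,0]]]'; python3 -c "
from h import *
go(425.2,3,108,1.9)
p,_=camera('top');cv2.imwrite('pics/a1.png',cv2.resize(p[160:310,190:440],None,fx=3,fy=3))"
```

```text
time_s: 2.35
ee_pos: [427.9, 4.6, 200.4]
orientation: [-0.0, 1.0, 0.019, -0.001]
contact_force: [0.4, 0.7, -0.2]
finger_gap: 39.6
t 2.35 p [427.9   4.6 200.4] yaw 2.18 F [ 0.4  0.7 -0.2] gap 39.6
tx,ty,tz cm [-0.28  0.15  9.24] twist 0.3
```

View pics/a1.png

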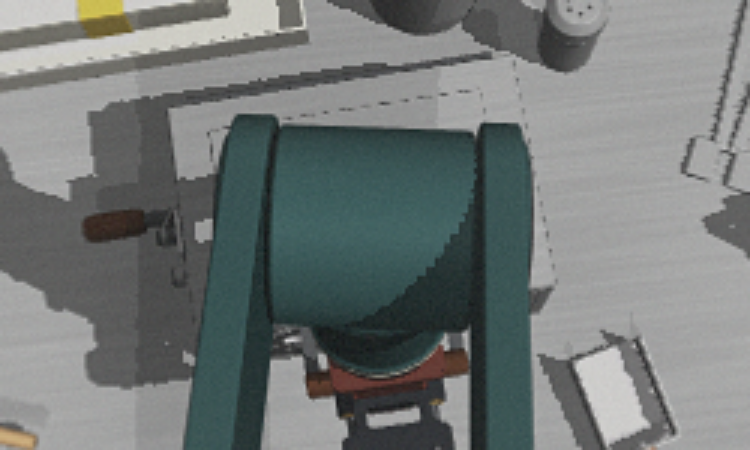

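```bash
python3 -m inch '[[[-0.1,-0.28,0.15,2,0.3],[-0.1,0,0,3,0],[-0.1,0,0,2.7,0],[-0.1,0,0,1.5,0],[-0.1,0,0,0,0]]]'; python3 -c "
from h import *
go(425.2,3,108,1.9)
p,_=camera('scene');cv2.imwrite('pics/a2.png',p)"
```

```text
time_s: 3.02
ee_pos: [424.6, 4.3, 108.1]
orientation: [-0.0, 1.0, 0.018, -0.001]
contact_force: [0.5, -0.8, -0.1]
finger_gap: 39.5
t 3.02 p [424.6   4.3 108.1] yaw 2.11 F [ 0.5 -0.8 -0.1] gap 39.5
tx,ty,tz cm [0.05 0.13 0.01] twist 0.2
```

View pics/a2.png

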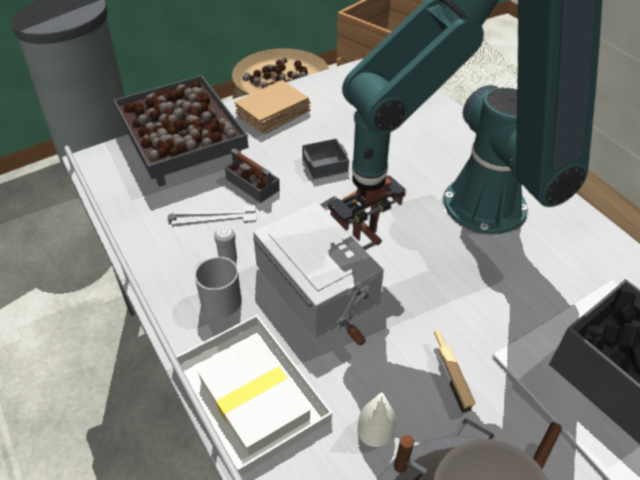

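```bash
python3 -m inch '[[[-1,0,0,0,0],[-1,0,0,0,0],[-1,0,0,0,0],[-1,0,0,0,0],[-1,0,0,0,0]]]'; python3 -c "
from h import *
go(425.2,3,108,1.9)
f=.0306+np.linspace(0,1.44,25)
X=-22.9*np.cos(f);Z=22.9*np.sin(f)
X=np.round(X-X[0],2);Z=np.round(Z-Z[0],2)
print(' '.join('[-1,%.2f,0,%.2f,0],'%(a,-b) for a,b in zip(np.diff(X),np.diff(Z))))
"
```

```text
time_s: 3.7
ee_pos: [425.6, 2.7, 109.2]
orientation: [-0.0, 1.0, 0.017, -0.0]
contact_force: [-2.5, 0.4, 6.5]
finger_gap: 19.6
t 3.7 p [425.6   2.7 109.2] yaw 1.95 F [-2.5  0.4  6.5] gap 19.6
tx,ty,tz cm [-0.04 -0.03  0.12] twist 0.0
[-1,0.08,0,-1.37,0], [-1,0.17,0,-1.37,0], [-1,0.25,0,-1.35,0], [-1,0.32,0,-1.33,0], [-1,0.41,0,-1.31,0], [-1,0.48,0,-1.29,0], [-1,0.57,0,-1.25,0], [-1,0.63,0,-1.22,0], [-1,0.71,0,-1.18,0], [-1,0.77,0,-1.13,0], [-1,0.85,0,-1.09,0], [-1,0.90,0,-1.03,0], [-1,0.97,0,-0.98,0], [-1,1.02,0,-0.91,0], [-1,1.08,0,-0.85,0], [-1,1.13,0,-0.79,0], [-1,1.17,0,-0.72,0], [-1,1.21,0,-0.65,0], [-1,1.25,0,-0.57,0], [-1,1.28,0,-0.50,0], [-1,1.31,0,-0.42,0], [-1,1.33,0,-0.34,0], [-1,1.35,0,-0.26,0], [-1,1.36,0,-0.17,0],
```

```bash
python3 -m inch '[[[-1,0.08,0,-1.37,0],[-1,0.17,0,-1.37,0],[-1,0.25,0,-1.35,0],[-1,0.32,0,-1.33,0],[-1,0.41,0,-1.31,0],[-1,0.48,0,-1.29,0]]]'; python3 -c "
from h import *
go(425.2,3,108,1.9)"
```

```text
time_s: 4.45
ee_pos: [441.2, 3.4, 188.9]
orientation: [-0.0, 1.0, 0.017, -0.002]
contact_force: [-4.6, 0.6, -2.6]
finger_gap: 19.1
t 4.45 p [441.2   3.4 188.9] yaw 1.95 F [-4.6  0.6 -2.6] gap 19.1
tx,ty,tz cm [-1.6  -0.01  8.09] twist 0.1
```

```bash
python3 -m inch '[[[-1,0.57,0,-1.25,0],[-1,0.63,0,-1.22,0],[-1,0.71,0,-1.18,0],[-1,0.77,0,-1.13,0],[-1,0.85,0,-1.09,0],[-1,0.90,0,-1.03,0],[-1,0.97,0,-0.98,0],[-1,1.02,0,-0.91,0],[-1,1.08,0,-0.85,0],[-1,1.13,0,-0.79,0],[-1,1.17,0,-0.72,0],[-1,1.21,0,-0.65,0]]]'; python3 -c "
from h import *
go(425.2,3,108,1.9)
p,_=camera('scene');cv2.imwrite('pics/a3.png',p)"
```

```text
time_s: 5.95
ee_pos: [551.4, 8.2, 311.0]
orientation: [-0.001, 1.0, 0.017, -0.0]
contact_force: [-12.7, 4.0, 19.8]
finger_gap: 19.2
t 5.95 p [551.4   8.2 311. ] yaw 1.99 F [-12.7   4.   19.8] gap 19.2
tx,ty,tz cm [-12.63   0.08  20.3 ] twist 0.1
```

View pics/a3.png

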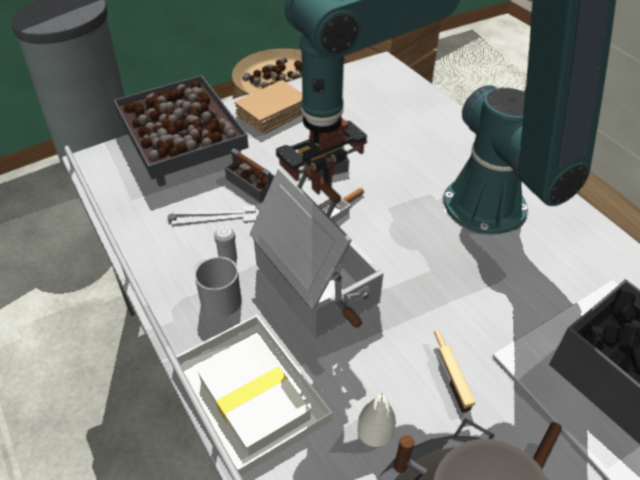

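```bash
python3 -m inch '[[[-1,0,0,0,0],[-1,0,0,0,0]]]'; python3 -m inch '[[[-1,-0.1,0,-0.2,0],[-1,0,0,0,0]]]'
```

```text
time_s: 6.25
ee_pos: [553.3, 8.2, 311.7]
orientation: [-0.001, 1.0, 0.017, 0.002]
contact_force: [-12.1, 3.7, 23.1]
finger_gap: 19.6
time_s: 6.5
ee_pos: [552.9, 8.2, 311.6]
orientation: [-0.001, 1.0, 0.017, 0.002]
contact_force: [-5.2, 4.2, 10.7]
finger_gap: 19.3
```

```bash
python3 -m inch '[[[-1,1.20,0,-0.65,0],[-1,1.24,0,-0.57,0],[-1,1.29,0,-0.45,0]]]';python3 -m inch '[[[-1,1.31,0,-0.37,0],[-1,1.34,0,-0.28,0]]]'
```

```text
time_s: 6.88
ee_pos: [589.9, 9.1, 326.8]
orientation: [-0.001, 1.0, 0.017, 0.0]
contact_force: [-1.7, 2.8, 0.0]
finger_gap: 19.3
time_s: 7.12
ee_pos: [616.0, 9.7, 332.6]
orientation: [-0.0, 1.0, 0.017, -0.0]
contact_force: [-2.2, 3.2, -0.5]
finger_gap: 19.0
```

```bash
python3 -m inch '[[[-1,1.0,0,-0.12,0],[-1,0.6,0,-0.05,0],[-1,0,0,0,0]]]';python3 -m inch '[[[-1,0.5,0,-0.03,0],[-1,0,0,0,0]]]';python3 -m inch '[[[-1,0.3,0,-0.02,0],[-1,0,0,0,0]]]'
```

```text
time_s: 7.5
ee_pos: [633.2, 10.3, 334.1]
orientation: [-0.0, 1.0, 0.017, 0.001]
contact_force: [-0.7, 5.5, 2.7]
finger_gap: 19.2
time_s: 7.75
ee_pos: [637.7, 10.3, 334.4]
orientation: [-0.0, 1.0, 0.017, 0.001]
contact_force: [-1.2, 5.2, 3.1]
finger_gap: 19.1
time_s: 8.0
ee_pos: [640.2, 10.4, 334.6]
orientation: [-0.0, 1.0, 0.017, 0.0]
contact_force: [-1.7, 4.4, 3.6]
finger_gap: 19.6
```

```bash
for i in 1 ; do python3 -m inch '[[[-1,0.3,0,-0.01,0],[-1,0,0,0,0]]]';python3 -m inch '[[[-1,0.2,0,0,0],[-1,0,0,0,0]]]';python3 -m inch '[[[-1,0.2,0,0,0],[-1,0,0,0,0]]]'; done
```

```text
time_s: 8.25
ee_pos: [643.1, 10.5, 334.6]
orientation: [-0.0, 1.0, 0.017, 0.0]
contact_force: [-1.5, 5.2, 3.5]
finger_gap: 19.2
time_s: 8.5
ee_pos: [644.4, 10.5, 334.8]
orientation: [-0.0, 1.0, 0.017, -0.0]
contact_force: [-3.8, 4.4, 4.9]
finger_gap: 19.5
time_s: 8.75
ee_pos: [645.1, 10.5, 334.8]
orientation: [-0.0, 1.0, 0.017, -0.002]
contact_force: [-7.9, 4.5, 6.9]
finger_gap: 19.7
```

```bash
python3 -m inch '[[[-1,0.2,0,0,0],[-1,0,0,0,0]]]'; python3 -c "
from h import *
p,_=camera('scene');cv2.imwrite('pics/a4.png',cv2.resize(p[150:350,220:420],None,fx=3,fy=3))"
```

```text
time_s: 9.0
ee_pos: [645.8, 10.6, 334.8]
orientation: [-0.0, 1.0, 0.017, -0.003]
contact_force: [-11.7, 4.4, 8.5]
finger_gap: 19.4
```

View pics/a4.png

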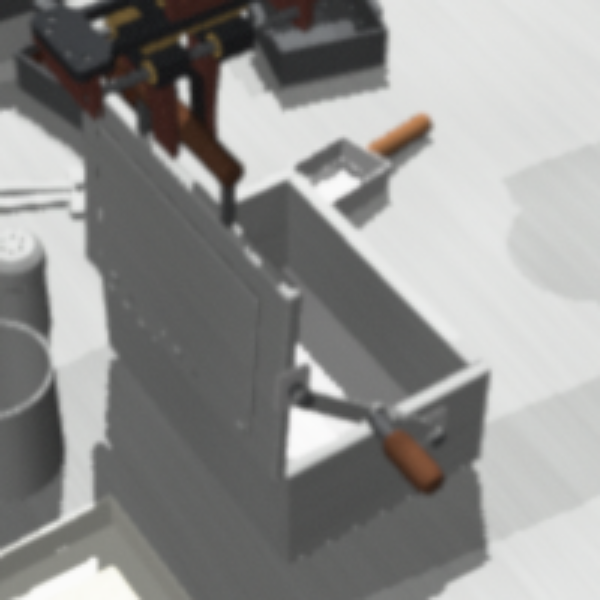

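```bash
python3 -m inch '[[[-1,-0.5,0,0,0],[-1,-0.6,0,0.03,0],[-1,-0.6,0,0.05,0],[-1,-0.6,0,0.06,0],[-1,-0.5,0,0.07,0],[-1,0,0,0,0]]]';python3 -m inch '[[[-1,-0.4,0,0.05,0],[-1,0,0,0,0]]]';python3 -m inch '[[[-1,-0.3,0,0.04,0],[-1,0,0,0,0]]]'
```

```text
time_s: 9.8
ee_pos: [621.1, 9.3, 332.7]
orientation: [0.0, 1.0, 0.017, 0.001]
contact_force: [-0.7, 5.3, 4.2]
finger_gap: 19.3
time_s: 10.05
ee_pos: [616.7, 9.1, 331.9]
orientation: [0.0, 1.0, 0.017, 0.0]
contact_force: [-0.5, 4.4, 3.1]
finger_gap: 19.4
time_s: 10.3
ee_pos: [613.4, 9.0, 331.1]
orientation: [0.0, 1.0, 0.017, -0.0]
contact_force: [0.2, 3.8, 3.9]
finger_gap: 19.5
```

```bash
python3 -m inch '[[[-1,-0.2,0,0.03,0],[-1,0,0,0,0]]]'; python3 -m inch '[[[-1,-0.2,0,0.03,0],[-1,0,0,0,0]]]';python3 -c "
from h import *
p,_=camera('scene');cv2.imwrite('pics/a5.png',cv2.resize(p[150:350,220:420],None,fx=3,fy=3))"
```

```text
time_s: 10.55
ee_pos: [612.9, 8.9, 331.1]
orientation: [0.0, 1.0, 0.017, 0.001]
contact_force: [3.8, 4.7, 1.2]
finger_gap: 19.1
time_s: 10.8
ee_pos: [612.3, 8.8, 331.0]
orientation: [0.0, 1.0, 0.017, 0.003]
contact_force: [8.6, 4.4, -1.0]
finger_gap: 19.3
```

View pics/a5.png

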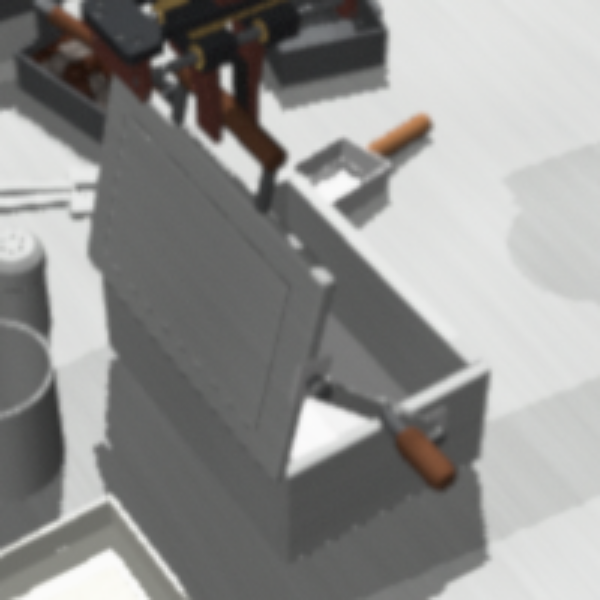

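```bash
python3 -m inch '[[[-1,0.3,0,-0.04,0],[-0.1,0,0,0,0],[-0.1,0,0,0,0],[-0.1,0,0,0,0]]]';python3 -m inch '[[[-0.1,0,0,-1,0],[-0.1,0,0,-1.5,0],[-0.1,0,0,-2,0],[-0.1,0,0,-2,0]]]';python3 -c "
from h import *
go(613,8.9,331)
p,_=camera('scene');cv2.imwrite('pics/a6.png',cv2.resize(p[150:350,220:420],None,fx=3,fy=3))"
```

```text
time_s: 11.35
ee_pos: [612.1, 8.5, 330.7]
orientation: [0.0, 1.0, 0.017, -0.001]
contact_force: [0.1, -0.0, -0.1]
finger_gap: 39.2
time_s: 11.85
ee_pos: [612.9, 9.0, 398.2]
orientation: [0.0, 1.0, 0.017, 0.001]
contact_force: [0.6, -0.3, -0.2]
finger_gap: 39.5
t 11.85 p [612.9   9.  398.2] yaw 1.96 F [ 0.6 -0.3 -0.2] gap 39.5
tx,ty,tz cm [0.01 0.01 6.72] twist None
```

View pics/a6.png

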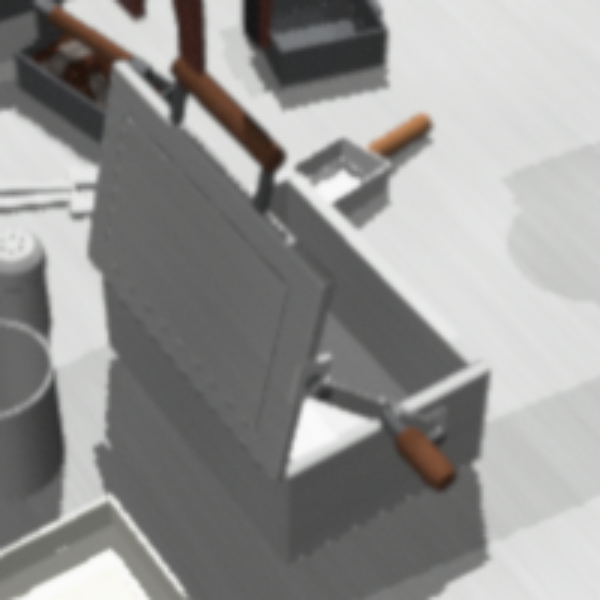

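```bash
python3 -m inch '[[[-0.1,0,1,0,-6.6],[-0.1,0,2,0,-6.6]]]';python3 -c "
from h import *
go(521.5,-410,200,15.1)"
```

```text
time_s: 12.15
ee_pos: [616.2, -20.5, 397.2]
orientation: [0.0, 0.991, 0.134, 0.001]
contact_force: [0.1, 0.7, -0.2]
finger_gap: 39.3
t 12.15 p [616.2 -20.5 397.2] yaw 15.44 F [ 0.1  0.7 -0.2] gap 39.3
tx,ty,tz cm [-19.5   35.02  19.72] twist 0.3
```

```bash
python3 -m inch '[[[-0.1,-2.44,4.38,0,0],[-0.1,-2.44,4.38,0,0],[-0.1,-2.44,4.38,0,0],[-0.1,-2.44,4.38,0,0],[-0.1,-2.44,4.38,0,0],[-0.1,-2.44,4.38,3.2,0],[-0.1,-2.44,4.37,4.2,0],[-0.1,-2.42,4.37,4.2,0],[-0.1,0,0,4.2,0],[-0.1,0,0,3.9,0],[-0.1,0,0,0,0],[-0.1,0,0,0,0]]]';python3 -c "
from h import *
go(521.5,-410,63,15.1)
p,_=camera('top');cv2.imwrite('pics/a7.png',cv2.resize(p[160:310,390:640],None,fx=3,fy=3))
p,_=camera('scene');cv2.imwrite('pics/a7s.png',cv2.resize(p[70:220,130:330],None,fx=4,fy=4))"
```

```text
time_s: 13.65
ee_pos: [521.3, -406.3, 204.7]
orientation: [0.001, 0.991, 0.132, 0.001]
contact_force: [-0.3, -0.2, 1.0]
finger_gap: 39.4
t 13.65 p [ 521.3 -406.3  204.7] yaw 15.17 F [-0.3 -0.2  1. ] gap 39.4
tx,ty,tz cm [-0.08  0.36 14.17] twist 0.1
```

View pics/a7.png

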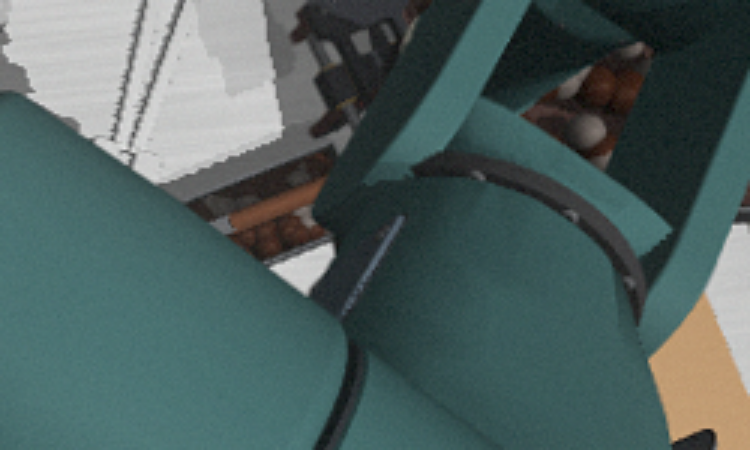

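View pics/a7s.png

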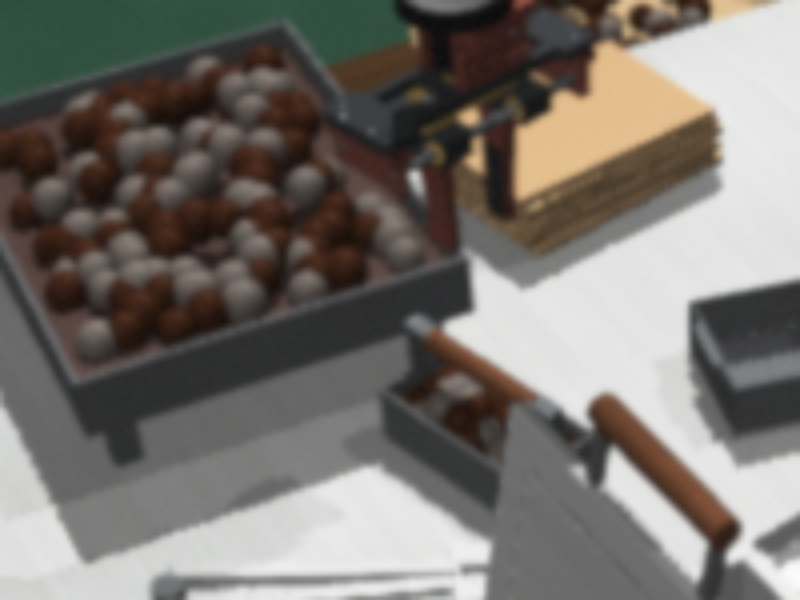

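```bash
python3 -m inch '[[[-0.1,-0.08,0.36,3,0],[-0.1,0,0,4,0],[-0.1,0,0,3,0],[-0.1,0,0,2,0],[-0.1,0,0,1.2,0],[-0.1,0,0,0.8,0],[-0.1,0,0,0,0]]]';python3 -c "
from h import *
go(521.5,-410,64,15.1)
p,_=camera('scene');cv2.imwrite('pics/a8s.png',cv2.resize(p[90:220,180:330],None,fx=4,fy=4))"
```

```text
time_s: 14.62
ee_pos: [520.8, -409.5, 63.2]
orientation: [0.0, 0.991, 0.132, 0.0]
contact_force: [0.7, 0.2, -0.1]
finger_gap: 39.7
t 14.62 p [ 520.8 -409.5   63.2] yaw 15.16 F [ 0.7  0.2 -0.1] gap 39.7
tx,ty,tz cm [ 0.05  0.07 -0.08] twist 0.1
```

View pics/a8s.png

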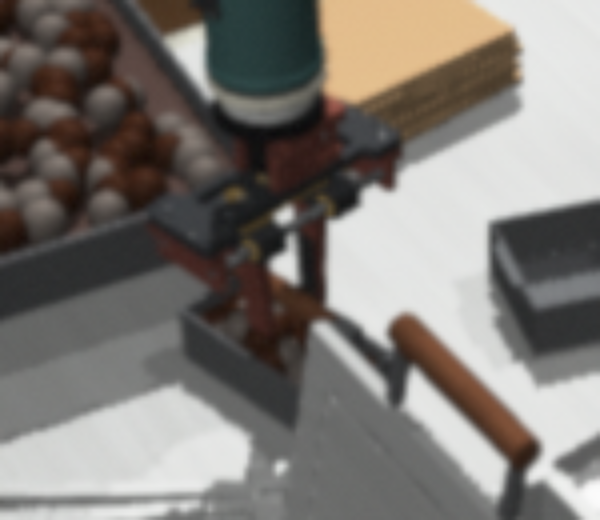

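```bash
python3 -m inch '[[[-1,0,0,0,0],[-1,0,0,0,0],[-1,0,0,0,0],[-1,0,0,0,0],[-1,0,0,0,0]]]';python3 -c "
from h import *
go(521.5,-410,64,15.1)
p,d=camera('scene');C=cloud('scene',d);C[d<=0]=np.nan
o=observe()['ee_pos'];a=np.radians(yaw())
D=C.reshape(-1,3)-o; x=D[:,0]*np.cos(a)+D[:,1]*np.sin(a); y=D[:,0]*np.sin(a)-D[:,1]*np.cos(a); z=D[:,2]
for lo in range(20,280,10):
    m=(z>=lo)&(z<lo+10)&(abs(x)<130)&(abs(y)<90)
    m&=~((y>40)&(z<70))
    if m.sum()>5: print(lo,m.sum(),'x',np.percentile(x[m],[1,99]).round(0),'y',np.percentile(y[m],[1,99]).round(0))
"
```

```text
time_s: 15.3
ee_pos: [521.2, -409.4, 63.1]
orientation: [0.0, 0.991, 0.132, 0.0]
contact_force: [3.0, 1.0, 1.8]
finger_gap: 17.3
t 15.3 p [ 521.2 -409.4   63.1] yaw 15.15 F [3.  1.  1.8] gap 17.3
tx,ty,tz cm [ 0.02  0.06 -0.09] twist 0.0
20 135 x [-18.  20.] y [-77.  37.]
30 48 x [-20.  22.] y [-36.  10.]
40 47 x [-21.  23.] y [-16.   7.]
50 34 x [-24.  25.] y [-14.   8.]
60 26 x [-20.  27.] y [-15.  -0.]
70 14 x [-37.  78.] y [-25.   8.]
80 86 x [-77.  83.] y [-35.  28.]
90 198 x [-78.  84.] y [-38.  30.]
100 224 x [-82.  86.] y [-37.  24.]
110 187 x [-87.  90.] y [-38.  27.]
120 504 x [-88.  89.] y [-34.  29.]
130 88 x [-45.  38.] y [-28.  18.]
140 76 x [-40.  20.] y [-28.  17.]
150 22 x [-29.  17.] y [-29.  -6.]
160 53 x [-40.  19.] y [-38. -13.]
170 108 x [-35.  38.] y [-39.  26.]
180 99 x [-23.  38.] y [-38.  17.]
190 32 x [-23.  37.] y [-40.   5.]
200 107 x [-26.  39.] y [-43.  17.]
210 106 x [-28.  40.] y [-43.  22.]
220 105 x [-23.  41.] y [-41.  16.]
230 89 x [-16.  38.] y [-43.  15.]
240 101 x [-23.  38.] y [-41.  14.]
250 95 x [-21.  39.] y [-43.  11.]
260 89 x [-19.  40.] y [-42.   1.]
270 125 x [-25.  52.] y [-42.   5.]
```

```bash
python3 -m inch '[[[-1,0,0,-0.5,0],[-1,0,0,-1,0],[-1,0,0,-1.8,0],[-1,0,0,-2.5,0],[-1,0,0,-2.5,0],[-1,0,0,-2.5,0],[-1,0,0,-1.8,0],[-1,0,0,-0.8,3.2],[-1,0,0,0,5],[-1,0,0,0,5],[-1,0,0,0,0]]]';python3 -c "
from h import *
go(*W(-95,0),196,1.9)
p,_=camera('scene');cv2.imwrite('pics/a9s.png',p)"
```

```text
time_s: 16.73
ee_pos: [520.3, -409.2, 197.1]
orientation: [-0.0, 1.0, 0.017, -0.0]
contact_force: [0.3, -0.4, -6.2]
finger_gap: 17.4
t 16.73 p [ 520.3 -409.2  197.1] yaw 2.0 F [ 0.3 -0.4 -6.2] gap 17.4
tx,ty,tz cm [ -3.92 -41.55   0.11] twist 0.1
```

View pics/a9s.png

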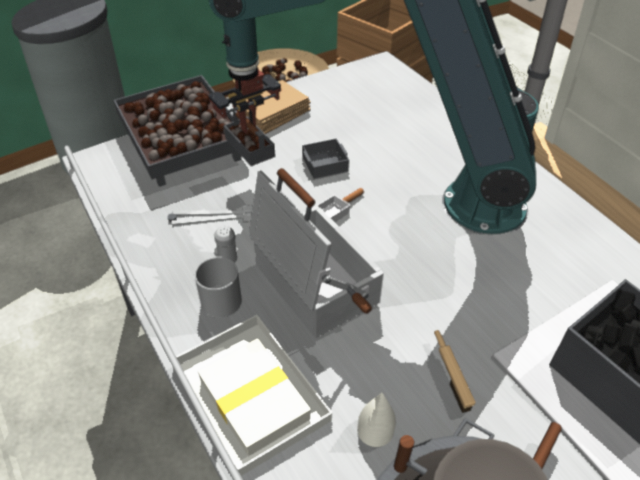

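Pan lifted, hanging level. Carry it in smooth steps.

```bash
python3 -m inch '[[[-1,-0.5,-1,0,0],[-1,-0.6,-2,0,0],[-1,-0.6,-3,0,0],[-1,-0.6,-3.5,0,0],[-1,-0.6,-3.5,0,0],[-1,-0.6,-3.5,0,0],[-1,-0.4,-3.5,0,0],[-1,0,-3.5,0,0],[-1,0,-3.5,0,0],[-1,0,-3.5,0,0],[-1,0,-3.5,0,0],[-1,0,-3,0,0],[-1,0,-2.5,0,0],[-1,0,-1.5,0,0],[-1,0,-0.5,0,0],[-1,0,0,0,0],[-1,0,0,0,0]]]';python3 -c "
from h import *
go(*W(-37,0),196,1.9)
p,_=camera('scene');cv2.imwrite('pics/b1.png',cv2.resize(p[100:340,200:440],None,fx=2.5,fy=2.5))
p,d=camera('top');cv2.imwrite('pics/b1t.png',cv2.resize(p[160:310,190:440],None,fx=3,fy=3))"
```

```text
time_s: 18.9
ee_pos: [467.6, 3.4, 196.8]
orientation: [0.0, 1.0, 0.017, 0.0]
contact_force: [0.0, -0.7, -5.9]
finger_gap: 17.0
t 18.9 p [467.6   3.4 196.8] yaw 1.93 F [ 0.  -0.7 -5.9] gap 17.0
tx,ty,tz cm [ 5.71 -0.13  0.08] twist 0.0
```

View pics/b1.png

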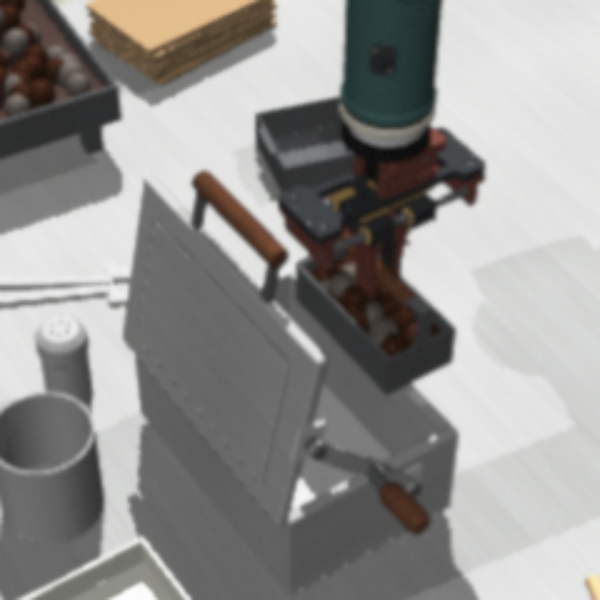

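View pics/b1t.png

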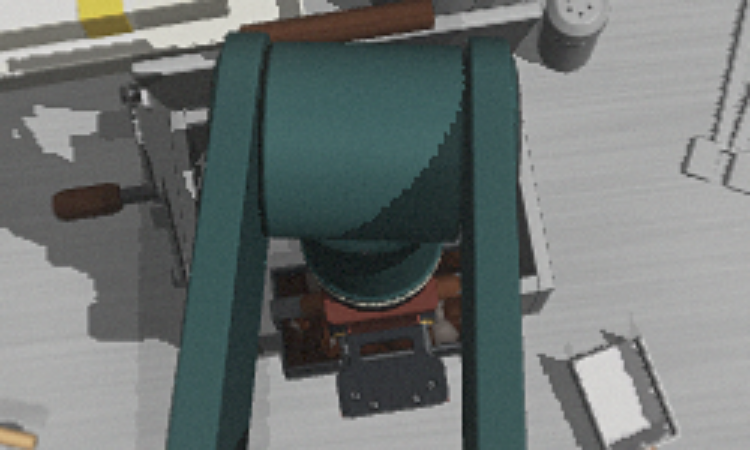

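```bash
python3 -m inch '[[[-1,0.7,-0.03,0,0],[-1,1,-0.1,0,0],[-1,1.1,0,0,0],[-1,1.1,0,0,0],[-1,0.9,0,0,0],[-1,0.6,0,0,0],[-1,0.3,0,0,0],[-1,0,0,0,0],[-1,0,0,0,0]]]';python3 -c "
from h import *
go(*W(-37,0),79,1.9)
p,_=camera('scene');cv2.imwrite('pics/b2.png',cv2.resize(p[100:340,200:440],None,fx=2.5,fy=2.5))"
```

```text
time_s: 20.12
ee_pos: [523.9, 7.4, 196.7]
orientation: [0.0, 1.0, 0.017, -0.0]
contact_force: [-0.3, 0.6, -4.7]
finger_gap: 17.4
t 20.12 p [523.9   7.4 196.7] yaw 1.96 F [-0.3  0.6 -4.7] gap 17.4
tx,ty,tz cm [ 0.07  0.07 11.77] twist 0.1
```

View pics/b2.png

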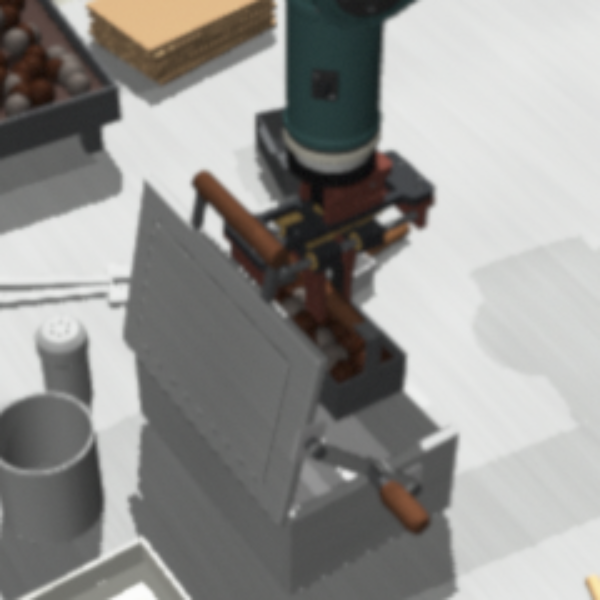

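```bash
python3 -m inch '[[[-1,0.07,0.05,0.7,0],[-1,0,0,1,0],[-1,0,0,1.2,0],[-1,0,0,1.2,0],[-1,0,0,1.2,0],[-1,0,0,0,0]]]';python3 -m inch '[[[-1,0,0,1.2,0],[-1,0,0,1.5,0],[-1,0,0,1.5,0],[-1,0,0,0.9,0],[-1,0,0,0,0]]]'
```

```text
time_s: 20.92
ee_pos: [524.0, 7.0, 142.4]
orientation: [-0.0, 1.0, 0.017, -0.001]
contact_force: [-0.1, 0.3, -5.6]
finger_gap: 17.5
time_s: 21.55
ee_pos: [524.3, 7.0, 91.7]
orientation: [-0.0, 1.0, 0.017, -0.001]
contact_force: [0.8, 0.3, -5.8]
finger_gap: 17.5
```

```bash
python3 -m inch '[[[-1,0,0,0.6,0],[-1,0,0,0.4,0],[-1,0,0,0,0]]]';python3 -m inch '[[[-1,0,0,0.15,0],[-1,0,0,0,0]]]';python3 -m inch '[[[-1,0,0,0.15,0],[-1,0,0,0,0]]]'
```

```text
time_s: 21.92
ee_pos: [524.9, 6.9, 82.6]
orientation: [0.0, 1.0, 0.017, -0.0]
contact_force: [-0.3, -0.2, -5.4]
finger_gap: 17.5
time_s: 22.18
ee_pos: [525.1, 6.9, 81.3]
orientation: [0.0, 1.0, 0.017, 0.0]
contact_force: [-1.0, -0.1, -5.9]
finger_gap: 17.5
time_s: 22.42
ee_pos: [525.0, 6.9, 79.7]
orientation: [0.0, 1.0, 0.017, -0.0]
contact_force: [-0.4, -1.2, -5.4]
finger_gap: 16.9
```

```bash
python3 -m inch '[[[-1,0,0,0.12,0],[-1,0,0,0,0]]]';python3 -m inch '[[[-1,0,0,0.12,0],[-1,0,0,0,0]]]'
```

```text
time_s: 22.68
ee_pos: [525.5, 6.9, 79.1]
orientation: [0.0, 1.0, 0.017, 0.0]
contact_force: [-0.8, 0.1, 1.9]
finger_gap: 17.4
time_s: 22.92
ee_pos: [525.5, 6.9, 79.0]
orientation: [0.0, 1.0, 0.017, 0.001]
contact_force: [-4.9, 1.1, 15.6]
finger_gap: 17.4
```

```bash
python3 -m inch '[[[-1,0,0,-0.15,0],[-0.1,0,0,0,0],[-0.1,0,0,0,0],[-0.1,0,0,0,0],[-0.1,0,0,0,0]]]';python3 -m inch '[[[-0.1,0,0,-1,0],[-0.1,0,0,-2,0],[-0.1,0,0,-3,0],[-0.1,0,0,-3,0],[-0.1,0,0,-2,0],[-0.1,-2,0,-1,0],[-0.1,-3,0,-1,0],[-0.1,0,0,0,0]]]';python3 -c "
from h import *
go(*W(-37,0),79,1.9)
p,_=camera('scene');cv2.imwrite('pics/b3.png',cv2.resize(p[100:340,200:440],None,fx=2.5,fy=2.5))"
```

```text
time_s: 23.55
ee_pos: [525.1, 6.8, 78.8]
orientation: [0.0, 1.0, 0.017, -0.0]
contact_force: [-0.2, -0.2, -0.1]
finger_gap: 39.6
time_s: 24.55
ee_pos: [473.8, 5.3, 210.0]
orientation: [0.0, 1.0, 0.017, 0.0]
contact_force: [0.0, -0.5, -0.3]
finger_gap: 39.6
t 24.55 p [473.8   5.3 210. ] yaw 1.95 F [ 0.  -0.5 -0.3] gap 39.6
tx,ty,tz cm [ 5.09  0.04 13.1 ] twist 0.0
```

View pics/b3.png

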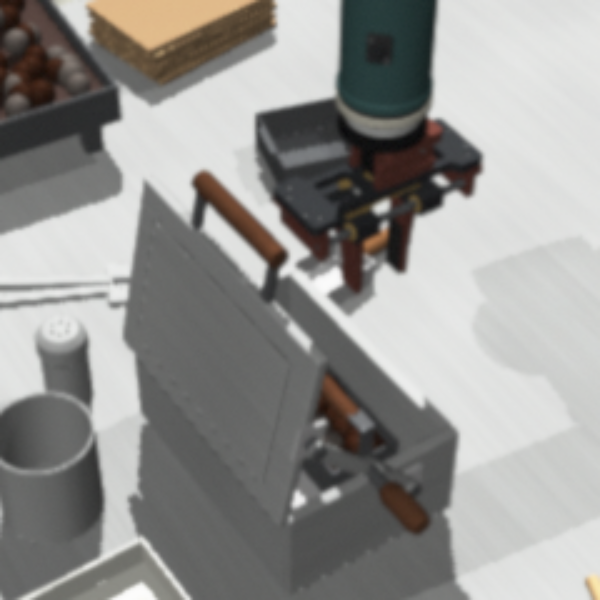

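```bash
python3 -c "
from h import *
for n in('scene','top'):
    p,d=camera(n);C=cloud(n,d);C[d<=0]=np.nan;p=p.astype(int)
    b=(p[...,2]>p[...,0]*1.5)&(p[...,2]>40)
    S=C[b]; 
    a=np.array([[np.cos(TH),np.sin(TH)],[-np.sin(TH),np.cos(TH)]])
    w=np.c_[(S[:,:2]-O)@a.T,S[:,2]]
    m=(w[:,1]>165)&(w[:,1]<235)&(abs(w[:,0]-20)<40)&(w[:,2]>120)&(w[:,2]<190)
    g=w[m];print(n,m.sum(),np.median(g,0).round(1),np.percentile(g,3,0).round(1),np.percentile(g,97,0).round(1))
    # pan grip in bin
    m=(abs(w[:,1])<75)&(abs(w[:,0]+37)<30)&(w[:,2]>88)&(w[:,2]<115)
    g=w[m];print(' pan',m.sum(),np.median(g,0).round(1) if m.sum() else 0)
    if n=='top': cv2.imwrite('pics/b4.png',cv2.resize(p[160:310,190:440].astype(np.uint8),None,fx=3,fy=3))
go(*W(-80,203),250)
"
```

```text
scene 199 [ 22.4 204.  166.3] [ 13.1 178.7 156.7] [ 28.9 224.1 171.3]
 pan 130 [-32.2  28.7 102.6]
top 105 [ 17.5 201.7 165. ] [ 10.  177.8 160. ] [ 27.2 220.9 168.6]
 pan 29 [-40.6  47.6 101.3]
t 24.7 p [476.2   5.1 209.2] yaw 1.95 F [ 0.9 -0.5  0.4] gap 39.6
tx,ty,tz cm [  0.56 -20.3   -4.08] twist None
```

View pics/b4.png

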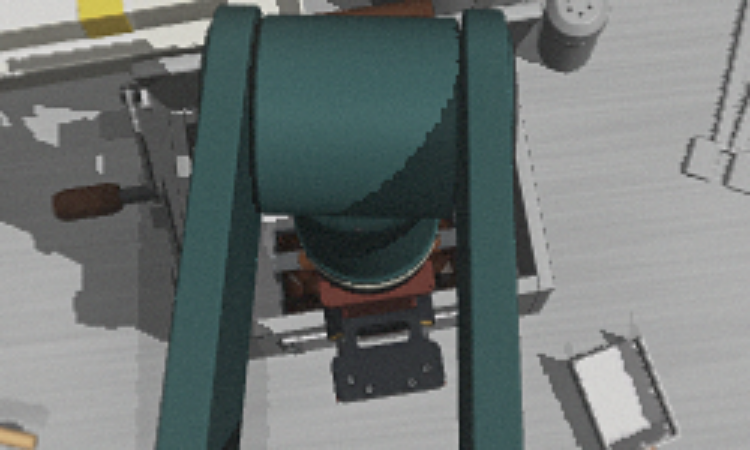

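```bash
python3 -m inch '[[[0.14,0.1,-1.5,-0.8,0],[0.14,0.1,-3,-0.8,0],[0.14,0.1,-4,-0.8,0],[0.14,0.1,-4,-0.8,0],[0.14,0.1,-4,-0.8,0],[0.14,1,-2.8,0,0],[0.14,2.5,-1,0,0],[0.14,3,0,0,0],[0.14,2.5,0,0.5,0],[0.14,1,0,1,0],[0.14,0,0,2,0],[0.14,0,0,0,0],[0.14,0,0,0,0]]]';python3 -c "
from h import *
go(*W(20,203),138,1.9)
p,_=camera('scene');cv2.imwrite('pics/b5.png',cv2.resize(p[100:380,200:440],None,fx=2.1,fy=2.1))"
```

```text
time_s: 26.32
ee_pos: [572.8, 212.0, 214.1]
orientation: [-0.0, 1.0, 0.017, -0.0]
contact_force: [-0.2, -1.0, 0.5]
finger_gap: 50.1
t 26.32 p [572.8 212.  214.1] yaw 1.97 F [-0.2 -1.   0.5] gap 50.1
tx,ty,tz cm [0.2  0.06 7.61] twist 0.1
```

View pics/b5.png

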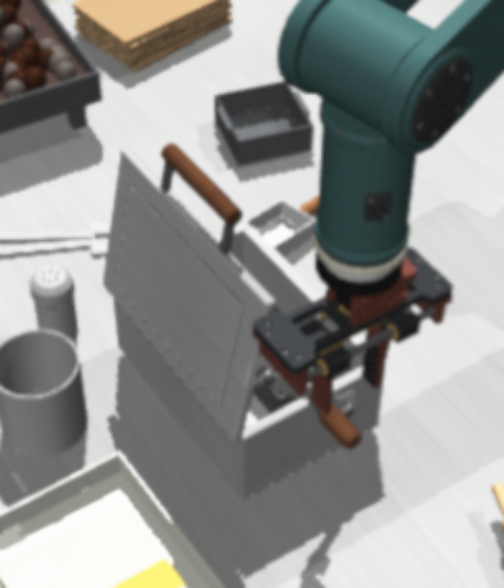

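```bash
python3 -m inch '[[[0.14,0.2,0.06,1.5,0],[0.14,0,0,2,0],[0.14,0,0,2,0],[0.14,0,0,1.4,0],[0.14,0,0,0.7,0],[0.14,0,0,0,0]]]';python3 -c "
from h import *
go(*W(20,203),138,1.9)"; python3 -m inch '[[[-1,0,0,0,0],[-1,0,0,0,0],[-1,0,0,0,0],[-1,0,0,0,0],[-1,0,0,0,0]]]'
```

```text
time_s: 27.12
ee_pos: [575.0, 211.1, 137.5]
orientation: [0.0, 1.0, 0.017, -0.0]
contact_force: [0.7, -0.5, 0.2]
finger_gap: 50.1
t 27.12 p [575.  211.1 137.5] yaw 1.95 F [ 0.7 -0.5  0.2] gap 50.1
tx,ty,tz cm [-0.01 -0.04 -0.05] twist 0.1
time_s: 27.75
ee_pos: [574.9, 211.2, 137.9]
orientation: [-0.0, 1.0, 0.017, -0.0]
contact_force: [-0.7, 1.9, 0.2]
finger_gap: 21.8
```

```bash
cat > kin.py <<'E'
import numpy as np
A=np.array([-32.5,92.])
def P(t): return np.array([92.5-100*np.cos(t)+4*np.sin(t),120+100*np.sin(t)+4*np.cos(t)])
def G(t,s,side=1):
    p=P(t);v=p-A;D=np.hypot(*v);r1=83.2;r2=83.2+s
    a=(r1**2-r2**2+D*D)/(2*D);h=np.sqrt(max(r1*r1-a*a,0));u=v/D
    K=A+a*u+side*h*np.array([u[1],-u[0]])
    return p+83.2*(K-p)/r2,h
E
python3 -c "
from kin import *
for t in np.arange(1.36,1.5,.0225): 
    s=np.hypot(*(P(t)-A))-166.4; g,h=G(t,max(s,0)); print(round(t,3),round(s,2),g.round(1),round(h,1))
print()
for t in [1.495,1.494,1.49,1.48,1.46,1.44,1.42,1.4,1.35,1.3,1.2,1.1,1.,.9,.8,.7,.6,.5,.4,.3,.2,.1,0]:
    print(t,*[(s,G(t,s)[0].round(1).tolist()) for s in(10,7,4)],round(G(t,10)[1],1))
"
```

```text
1.36 0.02 [ 21.5 155.3] 0.0
1.382 1.74 [ 23.2 156.1] 0.0
1.405 3.44 [ 24.9 156.9] 0.0
1.428 5.12 [ 26.6 157.7] 0.0
1.45 6.78 [ 28.2 158.4] 0.0
1.472 8.42 [ 30. 159.] 0.0
1.495 10.04 [ 31.7 159.6] 0.0

1.495 (10, [31.7, 159.6]) (7, [30.7, 158.7]) (4, [29.7, 157.6]) 0.0
1.494 (10, [32.7, 158.6]) (7, [30.7, 158.7]) (4, [29.7, 157.6]) 1.7
1.49 (10, [34.8, 156.4]) (7, [30.5, 158.7]) (4, [29.5, 157.6]) 5.3
1.48 (10, [37.0, 153.7]) (7, [29.9, 158.6]) (4, [28.9, 157.6]) 9.5
1.46 (10, [39.4, 150.5]) (7, [28.9, 158.5]) (4, [27.9, 157.5]) 14.7
1.44 (10, [40.9, 148.2]) (7, [34.0, 152.8]) (4, [26.9, 157.4]) 18.5
1.42 (10, [41.9, 146.2]) (7, [36.7, 149.3]) (4, [25.8, 157.2]) 21.7
1.4 (10, [42.8, 144.5]) (7, [38.3, 146.9]) (4, [31.2, 151.5]) 24.4
1.35 (10, [44.3, 140.9]) (7, [41.0, 142.3]) (4, [36.7, 144.3]) 30.3
1.3 (10, [45.3, 137.9]) (7, [42.7, 138.7]) (4, [39.5, 139.9]) 35.1
1.2 (10, [46.5, 132.6]) (7, [44.7, 132.9]) (4, [42.7, 133.3]) 43.3
1.1 (10, [47.0, 127.8]) (7, [45.9, 127.9]) (4, [44.6, 128.0]) 50.0
1.0 (10, [47.3, 123.3]) (7, [46.7, 123.2]) (4, [45.9, 123.2]) 55.8
0.9 (10, [47.3, 118.8]) (7, [47.1, 118.8]) (4, [46.9, 118.7]) 60.9
0.8 (10, [47.2, 114.1]) (7, [47.4, 114.2]) (4, [47.6, 114.3]) 65.4
0.7 (10, [46.9, 109.3]) (7, [47.5, 109.5]) (4, [48.1, 109.7]) 69.3
0.6 (10, [46.5, 104.0]) (7, [47.5, 104.4]) (4, [48.4, 104.9]) 72.8
0.5 (10, [45.9, 98.1]) (7, [47.3, 98.8]) (4, [48.6, 99.6]) 75.8
0.4 (10, [45.0, 91.4]) (7, [46.8, 92.5]) (4, [48.4, 93.6]) 78.3
0.3 (10, [43.5, 83.6]) (7, [45.7, 85.1]) (4, [47.9, 86.7]) 80.4
0.2 (10, [41.0, 74.3]) (7, [43.8, 76.2]) (4, [46.5, 78.2]) 81.9
0.1 (10, [36.4, 62.8]) (7, [40.1, 65.1]) (4, [43.6, 67.6]) 82.9
0 (10, [27.9, 48.7]) (7, [32.8, 51.2]) (4, [37.6, 54.1]) 83.2
```

```bash
python3 -m inch '[[[-1,0.25,0,-0.12,0],[-1,0.25,0,-0.11,0],[-1,0.2,0,-0.08,0],[-1,0,0,0,0]]]';python3 -m inch '[[[-1,0.15,0,-0.06,0],[-1,0.1,0,-0.04,0],[-1,0,0,0,0]]]';python3 -m inch '[[[-1,0.1,0,-0.06,0],[-1,0.05,0,-0.04,0],[-1,0,0,0,0]]]'
```

```text
time_s: 28.25
ee_pos: [583.1, 211.6, 141.3]
orientation: [-0.0, 1.0, 0.017, 0.001]
contact_force: [-1.1, 2.4, 1.5]
finger_gap: 21.7
time_s: 28.62
ee_pos: [584.1, 211.6, 141.6]
orientation: [-0.0, 1.0, 0.017, -0.001]
contact_force: [-3.1, 3.1, 0.1]
finger_gap: 21.1
time_s: 29.0
ee_pos: [584.1, 211.6, 141.9]
orientation: [0.0, 1.0, 0.017, -0.002]
contact_force: [-4.6, 4.6, -2.6]
finger_gap: 21.1
```

```bash
python3 -m inch '[[[-1,0.1,0,-0.06,0],[-1,0.05,0,-0.04,0],[-1,0,0,0,0]]]'; python3 -c "
from h import *
p,d=camera('scene');cv2.imwrite('pics/b6.png',cv2.resize(p[140:380,220:420],None,fx=2.5,fy=2.5))
p,d=camera('top');C=cloud('top',d);C[d<=0]=np.nan;cv2.imwrite('pics/b6t.png',cv2.resize(p[140:310,190:390],None,fx=3.5,fy=3.5))"
```

```text
time_s: 29.38
ee_pos: [584.1, 211.6, 142.0]
orientation: [0.0, 1.0, 0.017, -0.004]
contact_force: [-7.4, 4.9, -5.1]
finger_gap: 21.2
```

View pics/b6.png

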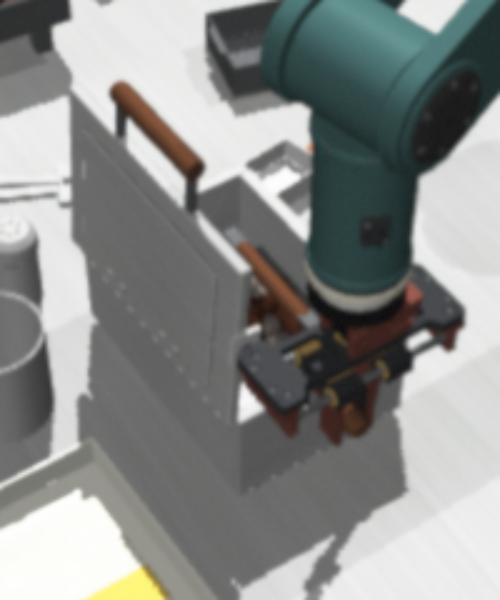

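View pics/b6t.png

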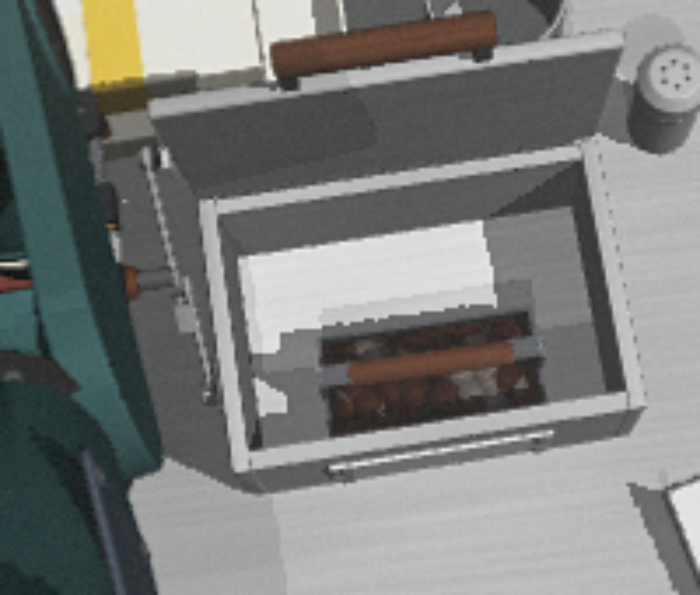

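```bash
python3 -m inch '[[[-1,0.16,0,0.15,0],[-1,0.16,0,0.15,0],[-1,0.16,0,0.16,0],[-1,0,0,0,0]]]';python3 -m inch '[[[-1,0.11,0,0.14,0],[-1,0.11,0,0.13,0],[-1,0,0,0,0]]]'
```

```text
time_s: 29.98
ee_pos: [588.7, 211.8, 137.3]
orientation: [0.0, 1.0, 0.017, -0.004]
contact_force: [-7.0, 4.0, -4.3]
finger_gap: 20.8
time_s: 30.35
ee_pos: [590.8, 211.9, 134.7]
orientation: [0.0, 1.0, 0.017, -0.004]
contact_force: [-7.1, 3.9, -3.9]
finger_gap: 21.2
```

```bash
python3 -m inch '[[[-1,0.12,0,0.16,0],[-1,0.12,0,0.16,0],[-1,0.15,0,0.23,0],[-1,0,0,0,0]]]';python3 -m inch '[[[-1,0.08,0,0.2,0],[-1,0.06,0,0.19,0],[-1,0.05,0,0.18,0],[-1,0.05,0,0.2,0],[-1,0,0,0,0]]]';
```

```text
time_s: 30.85
ee_pos: [594.5, 212.0, 129.2]
orientation: [0.0, 1.0, 0.017, -0.004]
contact_force: [-7.3, 3.5, -3.8]
finger_gap: 21.2
time_s: 31.48
ee_pos: [597.8, 212.1, 122.1]
orientation: [0.0, 1.0, 0.017, -0.003]
contact_force: [-6.0, 3.7, -0.6]
finger_gap: 21.0
```

```bash
python3 -m inch '[[[-1,-0.02,0,0.25,0],[-1,-0.04,0,0.25,0],[-1,-0.04,0,0.25,0],[-1,-0.04,0,0.23,0],[-1,0,0,0,0]]]';python3 -m inch '[[[-1,0.05,0,0.25,0],[-1,0.05,0,0.24,0],[-1,0.03,0,0.23,0],[-1,0.03,0,0.23,0],[-1,0,0,0,0]]]';
```

```text
time_s: 32.1
ee_pos: [598.7, 212.1, 113.0]
orientation: [-0.0, 1.0, 0.017, -0.001]
contact_force: [-3.6, 3.3, -1.2]
finger_gap: 21.3
time_s: 32.72
ee_pos: [599.0, 212.0, 102.6]
orientation: [0.0, 1.0, 0.017, -0.002]
contact_force: [-4.7, 4.1, -4.5]
finger_gap: 21.4
```

```bash
python3 -m inch '[[[-1,-0.05,0,0.22,0],[-1,-0.04,0,0.23,0],[-1,0,0,0,0]]]'; python3 -c "
from h import *
p,d=camera('scene');cv2.imwrite('pics/b7.png',cv2.resize(p[140:380,220:420],None,fx=2.5,fy=2.5))"
```

```text
time_s: 33.1
ee_pos: [600.0, 212.1, 99.0]
orientation: [-0.0, 1.0, 0.017, -0.0]
contact_force: [-2.5, 3.7, -4.0]
finger_gap: 21.7
```

View pics/b7.png

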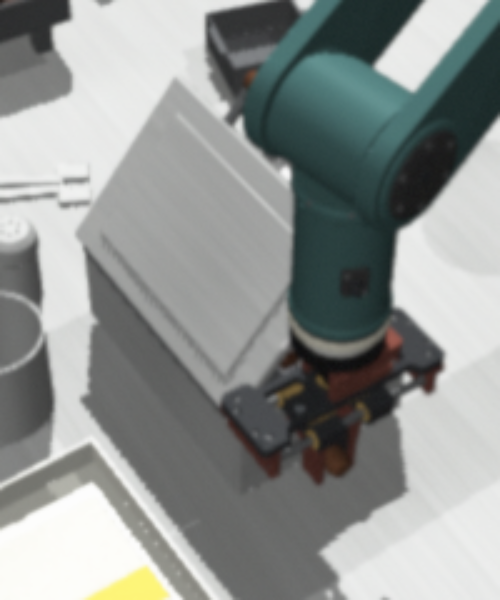

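```bash
python3 -m inch '[[[-1,0.02,0,0.23,0],[-1,0.01,0,0.23,0],[-1,0.01,0,0.24,0],[-1,0,0,0.24,0],[-1,0,0,0.25,0],[-1,-0.01,0,0.26,0],[-1,0,0,0,0]]]';python3 -m inch '[[[-1,-0.01,0,0.28,0],[-1,-0.02,0,0.29,0],[-1,-0.02,0,0.32,0],[-1,-0.03,0,0.32,0],[-1,0,0,0,0]]]'
```

```text
time_s: 34.02
ee_pos: [602.7, 212.3, 85.3]
orientation: [-0.0, 1.0, 0.017, 0.002]
contact_force: [3.5, 5.2, -5.3]
finger_gap: 21.7
time_s: 34.65
ee_pos: [601.9, 212.3, 73.1]
orientation: [-0.0, 1.0, 0.017, 0.002]
contact_force: [4.4, 5.6, -6.6]
finger_gap: 21.6
```

```bash
python3 -m inch '[[[-1,0.02,0,0.25,0],[-1,0,0,0.25,0],[-1,-0.02,0,0.25,0],[-1,-0.06,0,0.3,0],[-1,-0.06,0,0.3,0],[-1,-0.07,0,0.31,0],[-1,0,0,0,0]]]';python3 -m inch '[[[-1,-0.1,0,0.28,0],[-1,-0.1,0,0.28,0],[-1,-0.1,0,0.28,0],[-1,-0.1,0,0.28,0],[-1,0,0,0,0]]]'; python3 -c "
from h import *
p,d=camera('scene');cv2.imwrite('pics/b8.png',cv2.resize(p[140:380,220:420],None,fx=2.5,fy=2.5))"
```

```text
time_s: 35.52
ee_pos: [599.8, 212.2, 56.5]
orientation: [-0.0, 1.0, 0.017, 0.002]
contact_force: [2.8, 5.3, -4.3]
finger_gap: 21.1
time_s: 36.15
ee_pos: [595.5, 212.0, 45.3]
orientation: [-0.0, 1.0, 0.017, 0.001]
contact_force: [3.0, 4.8, -4.2]
finger_gap: 21.4
```

View pics/b8.png

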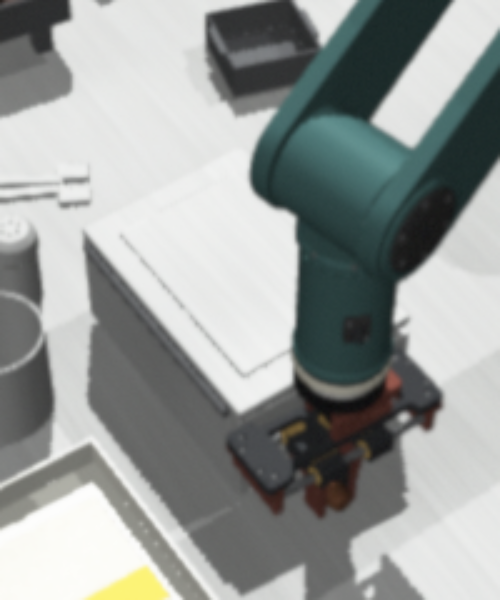

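```bash
python3 -m inch '[[[-1,-0.16,0,0.26,0],[-1,-0.16,0,0.26,0],[-1,-0.16,0,0.26,0],[-1,-0.16,0,0.26,0],[-1,0,0,0,0]]]';python3 -m inch '[[[-1,-0.11,0,0.18,0],[-1,-0.08,0,0.15,0],[-1,0,0,0,0]]]'
```

```text
time_s: 36.83
ee_pos: [588.6, 211.7, 34.8]
orientation: [-0.0, 1.0, 0.017, 0.001]
contact_force: [2.5, 4.8, -3.9]
finger_gap: 21.6
time_s: 37.2
ee_pos: [584.7, 211.2, 31.8]
orientation: [0.0, 1.0, 0.017, -0.001]
contact_force: [-3.3, 2.5, 4.7]
finger_gap: 21.6
```

```bash
python3 -m inch '[[[-1,-0.05,0,0.06,0],[-1,0,0,0,0]]]'; cat > lidchk.py <<'E'
from h import *
a=np.array([[np.cos(TH),np.sin(TH)],[-np.sin(TH),np.cos(TH)]])
for n in('scene','top'):
    p,d=camera(n);C=cloud(n,d);C[d<=0]=np.nan;S=C.reshape(-1,3)
    w=np.c_[(S[:,:2]-O)@a.T,S[:,2]]
    m=(abs(w[:,0])<88)&(abs(w[:,1])<125)&(w[:,2]>110)&(w[:,2]<160);g=w[m]
    c=np.linalg.lstsq(np.c_[g[:,0],g[:,1],np.ones(len(g))],g[:,2],rcond=None)[0]
    print(n,m.sum(),"slope x",c[0].round(4),"slope y",c[1].round(4),"z0",c[2].round(1))
E
python3 lidchk.py
```

```text
time_s: 37.45
ee_pos: [584.2, 211.1, 31.4]
orientation: [0.0, 1.0, 0.017, -0.001]
contact_force: [-3.1, 2.1, 7.2]
finger_gap: 21.4
scene 4856 slope x -0.0086 slope y 0.0082 z0 135.4
top 8278 slope x 0.0034 slope y 0.0013 z0 133.1
```

```bash
python3 -m inch '[[[0.14,0,0,0,0],[0.14,0,0,0,0],[0.14,0,0,0,0],[0.14,0,0,0,0]]]';python3 -m inch '[[[0.14,0,0,-1,0],[0.14,0,0,-2,0],[0.14,0,0,-3,0],[0.14,0,0,-4,0],[0.14,0,0,-4,0],[0.14,0,0,-4,0],[0.14,-1,-1,-2,0],[0.14,-4,-1,0,0],[0.14,-4,-1,0,0],[0.14,-4,-1,0,0],[0.14,-2,0,0,0],[0.14,0,0,0,0],[0.14,0,0,0,0]]]';python3 lidchk.py; python3 -c "
from h import *
p,d=camera('scene');cv2.imwrite('pics/c1.png',p)
p,d=camera('top');cv2.imwrite('pics/c1t.png',p)"
```

```text
time_s: 38.05
ee_pos: [585.1, 211.2, 30.8]
orientation: [0.0, 1.0, 0.017, -0.0]
contact_force: [1.2, 0.4, 0.3]
finger_gap: 49.9
time_s: 39.67
ee_pos: [435.2, 246.4, 231.2]
orientation: [-0.0, 1.0, 0.017, 0.001]
contact_force: [-0.1, 0.3, 0.7]
finger_gap: 50.4
scene 6045 slope x 0.0012 slope y 0.0041 z0 135.0
top 8265 slope x 0.0025 slope y 0.0007 z0 133.1
```

View pics/c1.png

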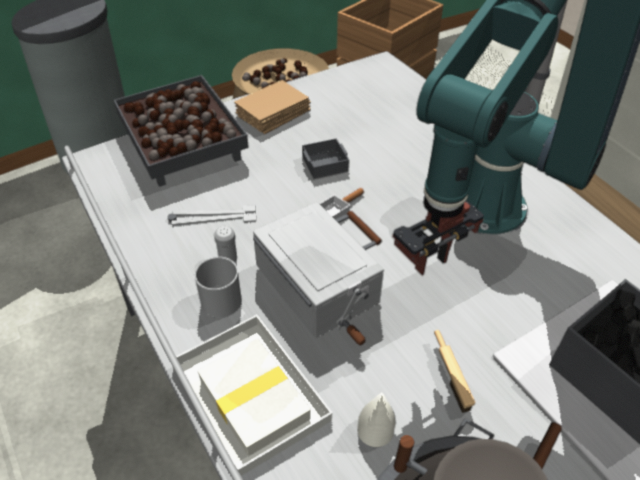

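View pics/c1t.png

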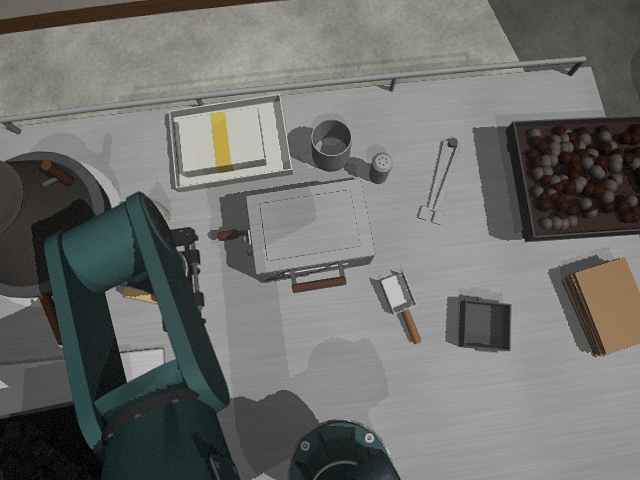

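The pictures show the lid flat (lid handle at top-view pixel 320,284, knee grip at 229,235, both as at the start). The visible bystanders are unmoved, and the robot is clear and at rest.

```bash
python3 -c "
from cell import *
print(sign_off())"
```

```text
the job is handed in; nothing more can be done
None
```

I completed the whole sequence and handed it in at about 40 s of the 72 s allowed; sign-off gave no verdict.

- **Opening:** I raised the lid by its handle to the stop and let it down until it resisted at the lock. After I opened the fingers it stayed up on its own.
- **Pan:** I carried it level to about warmer x -37, y 0 mm. The floor contact came at the expected height, and I let go there.
- **Closing:** I pulled the knee grip out to its hard stop (about 10 mm), folded the knee and led the lid down in small steps.

**Last checks:**
- **Lid:** it measured flat in both cameras (slope under 0.003 along x), at its starting height in the top view.
- **Stay:** the stay is folded and the knee grip is back where it started.
- **Robot:** it is clear of everything and reads no contact force.
- **Bystanders:** in the last pictures, compared by eye, they look unmoved. The arm hides part of the paper cones and hearth brush in the top view, but the scene view shows both.

**Limits and disagreements:**
- **Pan under the lid:** I could not see the pan once the lid was shut. It stood level when last seen with the lid up.
- **Lid handle force:** while raising the lid, the handle force rose to about 26 N because my arc was a few mm too tight. I moved outward and it fell away.
- **Scene camera:** it reads the lid's height about 2 to 3 mm higher than the top camera does.

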